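# Clamp the red rock to the set force

## Task

Set the reddish-brown rock down, without dropping it, between the jaws of the white specimen clamp and let go of it. Then wind the crank clockwise until the red indicator tab pops up out of the moving jaw, and stop right there so that the specimen is firmly held but not crushed. Leave the other two rocks alone.

Things in the scene. Friction and masses are not known exactly. Their poses are not given: they have to be found in the camera images.
- rock_red_center (a point): centre, half-way up, of the loose reddish-brown, roundish rough rock to be clamped: roughly 50 mm across whichever way (40 to 53 between the jaws, irregular) and 37 mm high, about 0.13 kg; it lies on the bench at any yaw and can be gripped across the middle in any direction
- rock_red: the same reddish-brown rock; origin at the middle of its underside, z up
- rock_green_center (a point): centre of a loose dark green rock, 42x56x40 mm, to be left alone
- rock_pale_center (a point): centre of a loose pale grey-beige rock, 59x69x40 mm, to be left alone
- clamp: white and grey specimen clamp bolted to the bench; base plate 90 mm (its x) by 230 mm (its y), 10 mm thick; origin at the centre of its underside, z up. Along its y axis from -y to +y: fixed jaw, gap, moving jaw with a sprung steel pad in front, and a gearbox (62 mm wide, 74 mm high, centred at y = 78 mm) with a crank on top. All its working parts lie on its y axis
- clamp_seat (a point): point between the jaws on top of a rail 30 mm wide in the clamp's x, 28 mm above the bench, 30 mm from the fixed jaw's face towards the pad: the middle of the rock's underside goes here. Beside the rail is only the base plate, so fingers that close along the clamp's x have room on both sides of the rock; the gap between the jaws is 61 to 67 mm at the start
- clamp_pad: sprung steel pad of the moving jaw, 40 mm wide (x), 8 mm thick, 34 mm high; moves along the clamp's -y as the crank is wound (its origin lies off the pad, see clamp_pad_face). Preloaded to 6 N, it gives way at 4 N per mm; the tab is released when it is pushed back about 2.5 mm (16 N). Above 24 N the rock is crushed
- clamp_pad_face (a point): centre of the pad's face that meets the rock
- clamp_crank (a joint): crank angle in rad; clockwise from above is positive and closes the jaw by 3.5 mm per rad (about 3 to 8.5 rad from the start to the set force, depending on the rock and the start); starts between 0.8 and 2.6, end stops at 0 and 10. Stays where it is left. Turning takes about 3.5 N at the handle unloaded, about 5 N at the set force
- clamp_handle (a point): middle of the crank's upright black handle sleeve: 17 mm diameter, 44 mm tall (90 to 134 mm above the bench), free to spin about its own axis, 40 mm from the crank's axis. Can be gripped from above and carried round a circle without turning the gripper
- clamp_axis (a point): point on the crank's vertical turning axis, 110 mm above the bench (2 mm below the handle's middle)
- clamp_tab (a joint): indicator tab in the top of the moving jaw, 26x11 mm: 0 m = in (grey cap flush with the jaw's top), snaps up to 0.012 m (red sides showing) when the set force is reached, and then stays up
- clamp_fixed_face (a point): centre of the fixed jaw's face, at y = -85 mm in the clamp's frame; both jaws are 40 mm wide in x and reach 64 mm above the bench (the moving jaw's block 67 mm)
Mind the look-alikes: they are no part of the job. There is more than one size of the clamp; the job needs the larger. Leave any orange look-alike of the rock_red alone.

How it is judged:
By the outcome, as a careful person would: the job done as asked, in the order asked, and still so for the second after the job is handed in, with the robot touching nothing.
It also fails if it takes over 72 s, if anything falls off the work surface, if the arm or the gripper's body presses on something with over 40 N, if the wrist force passes 120 N, or if a joint passes its speed limit or range.

## Robot

A 6-joint arm with a two-finger parallel gripper is mounted at the origin on a cart in front of the work surface, level with it; the furniture and walls round the work are solid. World frame = base frame: x ahead of the robot, y to its left, z up, the work surface at z = 0. Lengths are in m, angles in rad, forces in N, time in s.
With the tool pointing down it reaches from about 0.375 to 0.975 m from the base axis. Payload 3.8 kg.
Tool frame: the origin (TCP) lies at the very end of the fingers, on their centre line; the grasp point (between the pads) lies bot.tcp_to_grasp behind it (bot.tcp_to_grasp is the distance from the TCP to the grasp point, in m); z points along the fingers, y is the line along which they close (so a half turn about z gives the same grasp; the last joint's range is limited). The gripper opens to 88 mm and grips with 3 to 60 N. Pads are 18 mm wide; open, the fingers measure 123 mm over their backs; the gripper's body (75 mm by 187 mm) begins 45 mm behind the grasp point.
Start: joints at [1.128, 0.264, 1.604, -0, 1.274, -0.037], TCP at [0.266, 0.62, 0.239] pointing down, gripper open.
Joint ranges: [-2.63, 2.63], [-0.94, 2.18], [0.31, 2.57], [-1.31, 4.45], [0, 2.66], [-2.55, 2.55]. Speed limits (rad/s): [2.57, 2.57, 3.14, 3.14, 3.14, 3.14].

## Interface

Orientations are given as a unit quaternion [x, y, z, w].
In Python, from cell import bot gives the robot as it stands.
- The arm moves only by the tool arm_command, never from a script. Its argument "deltas" is a list of rows, each an object of numbers: "x", "y", "z": the shift along the tool's x, y, z in units of 0.1 m (1.0 is 0.1 m); "wx", "wy", "wz": the turn, a rotation vector about the tool's x, y, z in units of 60 degrees (1.0 is 60 degrees); "jaw": the gripper's target within -1 to 1 (shut at 1, half-way at 0, fully open at -1). A call has exactly 8 rows; each row is the pose to reach, as a shift and turn from the pose commanded when the call began, along the tool's axes at that moment; what a row does not reach only later rows make up. A row lasts 1/10 s, in which the tool goes at most 50 mm and 8.59 degrees, less where a joint would pass 70% of its speed; a pose out of reach is approached as far as the arm can. A call with a number of a shift or a turn outside -1 to 1 is refused whole. A call with a gripper value outside its range is refused whole. The fingers move at their own pace and stop on an object; "force" is the grip in N (left out, the last holds). Time passes only in rows, so rows that repeat a pose let the fingers close, or fill a call up. It gives the time, the measured TCP pose, the force, the opening and the grip force at its end, in the units of the state.
- bot.read_state(): the state, without advancing time (a new reading comes with each control period).
- bot.camera(name): name is "scene" or "top" or "wrist"; returns a dict with "pixels" (420x560x3 uint8, red, green, blue), "fovy" (degrees; the focal length in pixels is half the picture's height over the tangent of half this angle, whatever the lens; pixels are square), "cx", "cy" (the principal point, pixels), "view" (4x4, takes a point from world to camera coordinates); the wrist camera has in their place "mount" (4x4, takes a point from camera to tool coordinates, whose origin is the TCP and whose axes are the flange's). Camera axes: x right, y up, looking along -z (the intrinsics and any distortion apply to the point x, -y, -z); pixel columns grow to the right and rows downward; lengths in m; the calibration is good to about 2 mm. A picture is of the moment at which its call begins: read the wrist's pose just before it. There is no depth.
- bot.finish_job(): hands the job in; it is judged then, once.
The state is a dict: "clock": time; "joint_pos": joint angles; "joint_velocities": joint speeds; "effort": joint torques, N m; "position": TCP position; "tcp_rot": TCP orientation; "wrist_force": force on the tool from outside, world axes, zero at the start; "ft_torque": the same for the moment, N m; "grip_width": opening from 0.0 (shut) to 1.0 (fully open); "gripper_force": force on a finger pad.
Only numpy, scipy, OpenCV 4.12 (cv2) and the standard library are available. Lean on these libraries where they do the work, as an engineer would, in place of code of your own. Each camera call takes 0.05 s, during which the arm holds its last target. There are 200 camera calls.

## Working session

There is one attempt and no reset: what is moved stays moved. The work goes in short steps, Python scripts to look and compute and a tool call to move; the robot and the scene stay as the last step left them, time stands still between calls to the robot, and variables do not carry over. Pictures are saved under pics/ and viewed, at most 10 in all, crops included, and the job is handed in when it is done.

Besides the shell and the picture viewer there is one more tool, called as name(argument=value, ...), one argument or row to a line, values as JSON. arm_command: Moves the arm, as the interface text tells. Its arguments: {"type":"object","properties":{"deltas":{"type":"array","items":{"type":"object","properties":{"x":{"type":"number","minimum":-1,"maximum":1},"y":{"type":"number","minimum":-1,"maximum":1},"z":{"type":"number","minimum":-1,"maximum":1},"wx":{"type":"number","minimum":-1,"maximum":1},"wy":{"type":"number","minimum":-1,"maximum":1},"wz":{"type":"number","minimum":-1,"maximum":1},"jaw":{"type":"number"}}}},"force":{"type":"number"}},"required":["deltas"]}

```bash
mkdir -p pics; ls
python3 - <<'E'
from cell import bot
import cv2,numpy as np,pickle
s=bot.read_state();print(s,bot.tcp_to_grasp)
d={}
for n in("scene","top","wrist"):
    c=bot.camera(n);d[n]=c;print(n,{k:(v.tolist() if hasattr(v,'tolist') else v) for k,v in c.items() if k!="pixels"})
    cv2.imwrite(f"pics/{n}0.png",c["pixels"][:,:,::-1])
pickle.dump((s,d),open("d0.pkl","wb"))
E
```

```text
pics
{'clock': 0.0, 'joint_pos': array([ 1.12810123e+00,  2.64736898e-01,  1.60538436e+00,  8.58220350e-06,
        1.27369181e+00, -3.68857334e-02]), 'joint_velocities': array([-0.00075887, -0.00078872, -0.00159276, -0.00066657,  0.00072991,
        0.00116714]), 'effort': array([-5.28844271e-05, -5.02091789e+01, -3.56881714e+01,  7.28996331e-02,
        2.94012821e-02, -2.03390400e-04]), 'position': array([0.26614786, 0.61953498, 0.23739336]), 'tcp_rot': array([ 2.01516382e-01,  9.79484515e-01, -1.07746748e-03, -2.67657478e-04]), 'wrist_force': array([ 0.80728419,  0.18807079, -0.119917  ]), 'ft_torque': array([ 0.00243556, -0.00785704, -0.0095023 ]), 'gripper_force': 0.0, 'grip_width': 1.0048219239365397} 0.0187
scene {'fovy': 45.105916264102525, 'cx': 276.58770965324305, 'cy': 216.96806521245486, 'view': [[0.6004363224680421, -0.7995802293037255, 0.012152348236248032, -0.28968636645838514], [0.6054992249849502, 0.4645147186489698, 0.6462172736016061, -0.36034689264005415], [-0.5223475004282857, -0.38065408583787763, 0.7630567185545591, -0.9885400571889611], [0.0, 0.0, 0.0, 1.0]]}
top {'fovy': 53.93855763717705, 'cx': 281.5265640849529, 'cy': 209.6369258541114, 'view': [[0.007594603690891106, -0.9996801059644195, 0.024124836450122523, 0.0009220353758035116], [0.9829624448310429, 0.011894023308605148, 0.18342127537805708, -0.5266274206509394], [-0.18364954137311917, 0.02232079632318738, 0.982738331401061, -1.053072978234191], [0.0, 0.0, 0.0, 1.0]]}
wrist {'fovy': 58.44252312318322, 'cx': 278.1216440040544, 'cy': 211.37031048940665, 'mount': [[-0.0001797075662616863, 0.9631400873016964, 0.2690002601070643, 0.06640133347405479], [0.9999997357242824, -1.64150072839857e-05, 0.0007268300418749232, 0.000372270744541936], [0.0007044547912139345, 0.2690003196336858, -0.9631398298172592, -0.14493812880105908], [0.0, 0.0, 0.0, 1.0]]}
```

View pics/top0.png

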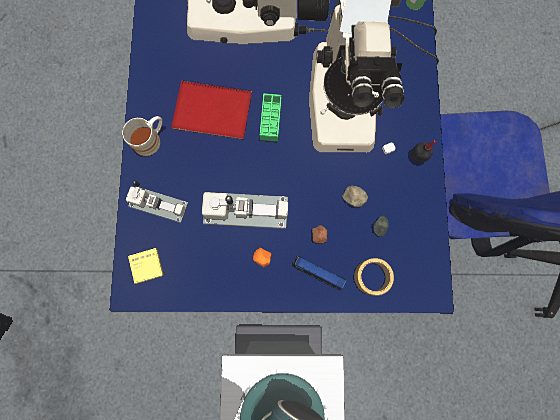

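View pics/scene0.png

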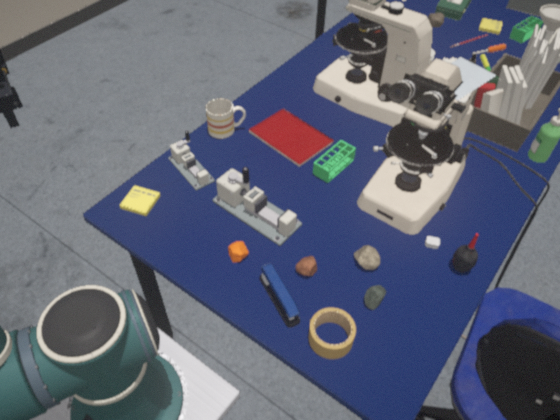

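Top view: the candidates for the rock are the reddish-brown one at (320,234) and the orange one at (262,257). The brown one fits the colour given. The clamps are the large one at (245,209) and the small one at (157,201), and the job needs the large one. I'll confirm both choices in one enlarged crop and measure at the same time.

```bash
cat > h.py <<'E'
import numpy as np,cv2
from scipy.spatial.transform import Rotation as R
def cam(c,s=None):
    "K, camera-to-world 4x4 in OpenCV axes (x right, y down, z ahead)"
    h=c["pixels"].shape[0];f=h/2/np.tan(np.radians(c["fovy"])/2)
    K=np.array([[f,0,c["cx"]],[0,f,c["cy"]],[0,0,1]])
    if "view" in c: M=np.linalg.inv(np.array(c["view"]))
    else:
        T=np.eye(4);T[:3,:3]=R.from_quat(s["tcp_rot"]).as_matrix();T[:3,3]=s["position"];M=T@np.array(c["mount"])
    return K,M@np.diag([1,-1,-1,1])
def ray(c,uv,s=None):
    K,M=cam(c,s);d=M[:3,:3]@np.linalg.inv(K)@[*uv,1];return M[:3,3],d/np.linalg.norm(d)
def onz(c,uv,z,s=None):
    o,d=ray(c,uv,s);return o+d*(z-o[2])/d[2]
def tri(*rays):
    A=sum(np.eye(3)-np.outer(d,d) for o,d in rays);b=sum((np.eye(3)-np.outer(d,d))@o for o,d in rays)
    p=np.linalg.solve(A,b);return p,[np.linalg.norm(np.cross(p-o,d)) for o,d in rays]
def proj(c,p,s=None):
    K,M=cam(c,s);q=K@(np.linalg.inv(M)@[*p,1])[:3];return q[:2]/q[2]
def blobs(img,lo,hi,amin=40):
    m=cv2.inRange(cv2.cvtColor(img,cv2.COLOR_RGB2HSV),lo,hi)
    n,_,st,ce=cv2.connectedComponentsWithStats(m)
    return [(ce[i].round(1).tolist(),st[i].tolist()) for i in range(1,n) if st[i,4]>=amin],m
E
python3 - <<'E'
import pickle,cv2,numpy as np
from h import *
s,d=pickle.load(open("d0.pkl","rb"))
t,c=d["top"]["pixels"],d["scene"]["pixels"]
a=cv2.resize(t[180:280,110:400],(800,276),interpolation=cv2.INTER_CUBIC)
b=cv2.resize(c[130:310,160:400],(427,320),interpolation=cv2.INTER_CUBIC)
o=np.zeros((600,800,3),np.uint8);o[:276]=a;o[280:600,:427]=b
w=cv2.resize(d["wrist"]["pixels"],(368,276));o[280:556,430:798]=w
cv2.imwrite("pics/crop1.png",o[:,:,::-1])
for n in("top","scene"):
    print(n,"brown",blobs(d[n]["pixels"],(0,80,40),(12,190,170))[0])
    print(n,"plate/white",blobs(d[n]["pixels"],(0,0,110),(180,60,255),300)[0])
E
```

```text
top brown [([196.2, 87.5], [177, 81, 52, 22, 132]), ([232.0, 120.0], [189, 89, 63, 50, 232]), ([176.1, 118.0], [172, 104, 12, 25, 72]), ([139.7, 135.0], [130, 127, 21, 18, 240]), ([148.3, 146.2], [134, 135, 23, 17, 45]), ([318.3, 234.6], [312, 225, 15, 19, 176])]
top plate/white [([63.1, 130.7], [0, 0, 162, 271, 33976]), ([240.4, 22.2], [187, 0, 110, 44, 3781]), ([348.3, 73.9], [309, 0, 82, 153, 6321]), ([498.9, 56.7], [433, 0, 127, 128, 14177]), ([552.0, 155.8], [540, 123, 20, 70, 954]), ([156.2, 203.2], [126, 186, 62, 36, 1083]), ([244.7, 209.5], [202, 192, 86, 36, 2362]), ([287.2, 352.6], [0, 239, 560, 181, 63236]), ([543.2, 246.0], [518, 241, 42, 11, 302]), ([289.0, 334.1], [237, 327, 84, 28, 737])]
scene brown [([481.6, 94.4], [474, 82, 22, 26, 164]), ([221.0, 125.4], [209, 122, 24, 6, 47]), ([303.1, 143.7], [250, 124, 82, 41, 546]), ([235.7, 256.2], [228, 247, 20, 15, 68]), ([306.2, 266.1], [297, 257, 19, 18, 247])]
scene plate/white [([32.8, 15.6], [0, 0, 99, 48, 2409]), ([138.8, 183.0], [0, 0, 362, 420, 70772]), ([400.6, 69.2], [313, 0, 194, 145, 11034]), ([527.8, 75.0], [479, 4, 81, 125, 4888]), ([408.6, 193.6], [357, 153, 109, 82, 4794]), ([539.5, 251.6], [498, 162, 62, 148, 4351]), ([254.1, 207.3], [213, 168, 89, 77, 2864]), ([367.7, 256.6], [354, 245, 27, 24, 457]), ([446.5, 375.6], [423, 311, 53, 97, 1085]), ([115.2, 392.4], [74, 364, 72, 41, 406]), ([56.7, 412.3], [33, 398, 37, 22, 396])]
```

View pics/crop1.png

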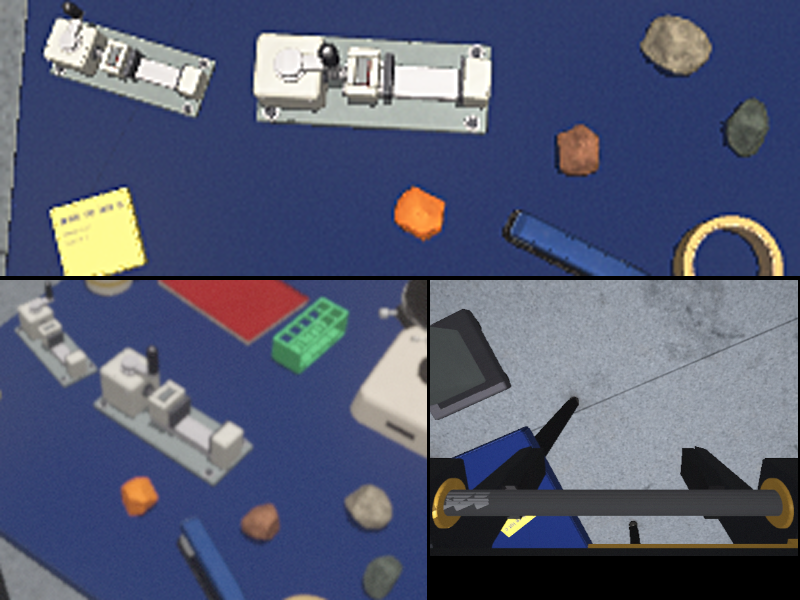

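The crop confirms it: the brown rock is at top (320,234), distinct from the orange one at (262,257). The large clamp is at top (245,209), with its gearbox and crank to the left and the fixed jaw to the right.

Run:
```python
import pickle
from h import *
s,d=pickle.load(open("d0.pkl","rb"));T,S=d["top"],d["scene"]
def rock(c,box):
    x0,y0,x1,y1=box;im=c["pixels"][y0:y1,x0:x1].astype(int)
    m=((im[:,:,0]>im[:,:,2]+5)).astype(np.uint8)
    n,_,st,ce=cv2.connectedComponentsWithStats(m);i=1+st[1:,4].argmax();return ce[i]+[x0,y0],st[i]
a,sa=rock(T,(300,215,340,255));b,sb=rock(S,(285,245,328,285));print(a,sa,b,sb)
print("rock",tri(ray(T,a),ray(S,b)), onz(T,a,.0185),onz(S,b,.0185))
k=800/290
tp=lambda u,v:(110+(u+.5)/k-.5,180+(v+.5)/k-.5)
sc=lambda u,v:(160+(u+.5)/(427/240)-.5,130+(v-280+.5)/(320/180)-.5)
print("handle top",tri(ray(T,tp(329,50)),ray(S,sc(152,350))))
P=[onz(T,tp(*q),.01) for q in((491,44),(489,133),(257,124))];print("plate",P)
print("lens", onz(S,sc(252,443),.01),onz(S,sc(213,483),.01))
print("dims",np.linalg.norm(P[0]-P[1]),np.linalg.norm(P[1]-P[2]))
```

```text
[319.34188034 234.47435897] [ 12  10  15  19 234] [306.48773006 265.93251534] [ 11  11  21  20 326]
rock (array([ 0.46573059, -0.09892154,  0.01489739]), [np.float64(0.0007198599859007639), np.float64(0.0007198599859008346)]) [ 0.46476604 -0.09798204  0.0185    ] [ 0.46411816 -0.10064761  0.0185    ]
handle top (array([0.53876314, 0.13845492, 0.1321786 ]), [np.float64(0.0005184857592161208), np.float64(0.0005184857592159677)])
plate [array([ 0.57369439, -0.01158209,  0.01      ]), array([ 0.4830571 , -0.01003274,  0.01      ]), array([0.48952435, 0.22005618, 0.01      ])]
lens [ 0.57335552 -0.00999759  0.01      ] [ 0.48260282 -0.00859825  0.01      ]
dims 0.09065053448646386 0.23017979680188916
```

arm_command(
  deltas=[
    {"x": -0.8, "y": -1, "wz": 1, "jaw": -1},
    {"x": -0.8, "y": -1, "wz": 1, "jaw": -1},
    {"x": -0.8, "y": -1, "wz": 1, "jaw": -1},
    {"x": -0.8, "y": -1, "wz": 1, "jaw": -1},
    {"x": -0.8, "y": -1, "wz": 1, "jaw": -1},
    {"x": -0.8, "y": -1, "wz": 1, "jaw": -1},
    {"x": -0.8, "y": -1, "wz": 1, "jaw": -1},
    {"x": -0.8, "y": -1, "wz": 1, "jaw": -1},
  ],
)

```text
invalid input
```

arm_command(
  deltas=[
    {"x": -1, "y": 0.9, "wz": 0.13, "jaw": -1},
    {"x": -1, "y": 0.9, "wz": 0.13, "jaw": -1},
    {"x": -1, "y": 0.9, "wz": 0.13, "jaw": -1},
    {"x": -1, "y": 0.9, "wz": 0.13, "jaw": -1},
    {"x": -1, "y": 0.9, "wz": 0.13, "jaw": -1},
    {"x": -1, "y": 0.9, "wz": 0.13, "jaw": -1},
    {"x": -1, "y": 0.9, "wz": 0.13, "jaw": -1},
    {"x": -1, "y": 0.9, "wz": 0.13, "jaw": -1},
  ],
)

```text
invalid input
```

arm_command(
  deltas=[
    {"x": -1, "y": 0.9, "jaw": -1},
    {"x": -1, "y": 0.9, "jaw": -1},
    {"x": -1, "y": 0.9, "jaw": -1},
    {"x": -1, "y": 0.9, "jaw": -1},
    {"x": -1, "y": 0.9, "jaw": -1},
    {"x": -1, "y": 0.9, "jaw": -1},
    {"x": -1, "y": 0.9, "jaw": -1},
    {"x": -1, "y": 0.9, "jaw": -1},
  ],
)

```text
invalid input
```

arm_command(
  deltas=[
    {"x": -1, "y": 0.3, "jaw": -1},
    {"x": -1, "y": 0.3, "jaw": -1},
    {"x": -1, "y": 0.3, "jaw": -1},
    {"x": -1, "y": 0.3, "jaw": -1},
    {"x": -1, "y": 0.3, "jaw": -1},
    {"x": -1, "y": 0.3, "jaw": -1},
    {"x": -1, "y": 0.3, "jaw": -1},
    {"x": -1, "y": 0.3, "jaw": -1},
  ],
)

```text
invalid input
```

arm_command(
  deltas=[
    {"x": -1, "jaw": -1},
    {"x": -1, "jaw": -1},
    {"x": -1, "jaw": -1},
    {"x": -1, "jaw": -1},
    {"x": -1, "jaw": -1},
    {"x": -1, "jaw": -1},
    {"x": -1, "jaw": -1},
    {"x": -1, "jaw": -1},
  ],
)

```text
invalid input
```

arm_command(
  deltas=[
    {"x": -1, "jaw": -1},
    {"x": -1, "jaw": -1},
    {"x": -1, "jaw": -1},
    {"x": -1, "jaw": -1},
    {"x": -1, "jaw": -1},
    {"x": -1, "jaw": -1},
    {"x": -1, "jaw": -1},
    {"x": -1, "jaw": -1},
  ],
)

```text
invalid input
```

arm_command(
  deltas=[
    {"x": -0.8, "y": -1, "z": 0, "wx": 0, "wy": 0, "wz": 1, "jaw": -1},
    {"x": -0.8, "y": -1, "z": 0, "wx": 0, "wy": 0, "wz": 1, "jaw": -1},
    {"x": -0.8, "y": -1, "z": 0, "wx": 0, "wy": 0, "wz": 1, "jaw": -1},
    {"x": -0.8, "y": -1, "z": 0, "wx": 0, "wy": 0, "wz": 1, "jaw": -1},
    {"x": -0.8, "y": -1, "z": 0, "wx": 0, "wy": 0, "wz": 1, "jaw": -1},
    {"x": -0.8, "y": -1, "z": 0, "wx": 0, "wy": 0, "wz": 1, "jaw": -1},
    {"x": -0.8, "y": -1, "z": 0, "wx": 0, "wy": 0, "wz": 1, "jaw": -1},
    {"x": -0.8, "y": -1, "z": 0, "wx": 0, "wy": 0, "wz": 1, "jaw": -1},
  ],
  force=20,
)

```text
clock: 0.95
position: [0.3004, 0.4965, 0.2384]
tcp_rot: [0.664, 0.747, -0.0, 0.0]
wrist_force: [-0.4, -0.7, -0.3]
grip_width: 0.997
gripper_force: 0.0
```

arm_command(
  deltas=[
    {"x": -1, "y": 0.9, "z": 0, "wx": 0, "wy": 0, "wz": 0.13, "jaw": -1},
    {"x": -1, "y": 0.9, "z": 0, "wx": 0, "wy": 0, "wz": 0.13, "jaw": -1},
    {"x": -1, "y": 0.9, "z": 0, "wx": 0, "wy": 0, "wz": 0.13, "jaw": -1},
    {"x": -1, "y": 0.9, "z": 0, "wx": 0, "wy": 0, "wz": 0.13, "jaw": -1},
    {"x": -1, "y": 0.9, "z": 0, "wx": 0, "wy": 0, "wz": 0.13, "jaw": -1},
    {"x": -1, "y": 0.9, "z": 0, "wx": 0, "wy": 0, "wz": 0.13, "jaw": -1},
    {"x": -1, "y": 0.9, "z": 0, "wx": 0, "wy": 0, "wz": 0.13, "jaw": -1},
    {"x": -1, "y": 0.9, "z": 0, "wx": 0, "wy": 0, "wz": 0.13, "jaw": -1},
  ],
  force=20,
)

```text
clock: 1.75
position: [0.4007, 0.4088, 0.2387]
tcp_rot: [0.713, 0.701, -0.0, -0.0]
wrist_force: [-0.1, 0.3, 0.1]
grip_width: 1.0
gripper_force: 0.0
```

arm_command(
  deltas=[
    {"x": -1, "y": 0.9, "z": 0, "wx": 0, "wy": 0, "wz": 0, "jaw": -1},
    {"x": -1, "y": 0.9, "z": 0, "wx": 0, "wy": 0, "wz": 0, "jaw": -1},
    {"x": -1, "y": 0.9, "z": 0, "wx": 0, "wy": 0, "wz": 0, "jaw": -1},
    {"x": -1, "y": 0.9, "z": 0, "wx": 0, "wy": 0, "wz": 0, "jaw": -1},
    {"x": -1, "y": 0.9, "z": 0, "wx": 0, "wy": 0, "wz": 0, "jaw": -1},
    {"x": -1, "y": 0.9, "z": 0, "wx": 0, "wy": 0, "wz": 0, "jaw": -1},
    {"x": -1, "y": 0.9, "z": 0, "wx": 0, "wy": 0, "wz": 0, "jaw": -1},
    {"x": -1, "y": 0.9, "z": 0, "wx": 0, "wy": 0, "wz": 0, "jaw": -1},
  ],
  force=20,
)

```text
clock: 2.55
position: [0.489, 0.3073, 0.2387]
tcp_rot: [0.713, 0.701, 0.0, -0.0]
wrist_force: [0.2, 0.3, -0.2]
grip_width: 0.999
gripper_force: 0.0
```

arm_command(
  deltas=[
    {"x": -1, "y": 0.3, "z": 0, "wx": 0, "wy": 0, "wz": 0, "jaw": -1},
    {"x": -1, "y": 0.3, "z": 0, "wx": 0, "wy": 0, "wz": 0, "jaw": -1},
    {"x": -1, "y": 0.3, "z": 0, "wx": 0, "wy": 0, "wz": 0, "jaw": -1},
    {"x": -1, "y": 0.3, "z": 0, "wx": 0, "wy": 0, "wz": 0, "jaw": -1},
    {"x": -1, "y": 0.3, "z": 0, "wx": 0, "wy": 0, "wz": 0, "jaw": -1},
    {"x": -1, "y": 0.3, "z": 0, "wx": 0, "wy": 0, "wz": 0, "jaw": -1},
    {"x": -1, "y": 0.3, "z": 0, "wx": 0, "wy": 0, "wz": 0, "jaw": -1},
    {"x": -1, "y": 0.3, "z": 0, "wx": 0, "wy": 0, "wz": 0, "jaw": -1},
  ],
  force=20,
)

```text
clock: 3.35
position: [0.5176, 0.2068, 0.2387]
tcp_rot: [0.713, 0.701, -0.0, -0.0]
wrist_force: [0.4, 0.3, 0.5]
grip_width: 1.004
gripper_force: 0.0
```

arm_command(
  deltas=[
    {"x": -1, "y": 0, "z": 0, "wx": 0, "wy": 0, "wz": 0, "jaw": -1},
    {"x": -1, "y": 0, "z": 0, "wx": 0, "wy": 0, "wz": 0, "jaw": -1},
    {"x": -1, "y": 0, "z": 0, "wx": 0, "wy": 0, "wz": 0, "jaw": -1},
    {"x": -1, "y": 0, "z": 0, "wx": 0, "wy": 0, "wz": 0, "jaw": -1},
    {"x": -1, "y": 0, "z": 0, "wx": 0, "wy": 0, "wz": 0, "jaw": -1},
    {"x": -1, "y": 0, "z": 0, "wx": 0, "wy": 0, "wz": 0, "jaw": -1},
    {"x": -1, "y": 0, "z": 0, "wx": 0, "wy": 0, "wz": 0, "jaw": -1},
    {"x": -1, "y": 0, "z": 0, "wx": 0, "wy": 0, "wz": 0, "jaw": -1},
  ],
  force=20,
)

```text
clock: 4.15
position: [0.5161, 0.1067, 0.2386]
tcp_rot: [0.713, 0.701, -0.0, -0.0]
wrist_force: [0.1, -0.1, -0.6]
grip_width: 0.998
gripper_force: 0.0
```

arm_command(
  deltas=[
    {"x": -1, "y": 0, "z": 0, "wx": 0, "wy": 0, "wz": 0, "jaw": -1},
    {"x": -1, "y": 0, "z": 0, "wx": 0, "wy": 0, "wz": 0, "jaw": -1},
    {"x": -1, "y": 0, "z": 0, "wx": 0, "wy": 0, "wz": 0, "jaw": -1},
    {"x": -1, "y": 0, "z": 0, "wx": 0, "wy": 0, "wz": 0, "jaw": -1},
    {"x": -1, "y": 0, "z": 0, "wx": 0, "wy": 0, "wz": 0, "jaw": -1},
    {"x": -1, "y": 0, "z": 0, "wx": 0, "wy": 0, "wz": 0, "jaw": -1},
    {"x": -1, "y": 0, "z": 0, "wx": 0, "wy": 0, "wz": 0, "jaw": -1},
    {"x": -1, "y": 0, "z": 0, "wx": 0, "wy": 0, "wz": 0, "jaw": -1},
  ],
  force=20,
)

```text
clock: 4.95
position: [0.5143, 0.0068, 0.2387]
tcp_rot: [0.713, 0.701, 0.0, -0.0]
wrist_force: [0.7, 0.5, 0.3]
grip_width: 0.997
gripper_force: 0.0
```

Run:
```python
from cell import bot
import cv2,pickle
s=bot.read_state();c=bot.camera("wrist");pickle.dump((s,c),open("w1.pkl","wb"))
print(s["position"],s["tcp_rot"],s["clock"],s["joint_pos"])
cv2.imwrite("pics/w1.png",cv2.resize(c["pixels"],(800,600),interpolation=cv2.INTER_CUBIC)[:,:,::-1])
```

```text
[0.51428955 0.00676123 0.2386895 ] [ 7.13022492e-01  7.01141159e-01  1.17687094e-05 -3.96904227e-05] 4.95 [-3.53325580e-02 -4.21910494e-02  1.94220878e+00  7.57517908e-05
  1.24161636e+00 -1.85541074e-02]
```

View pics/w1.png

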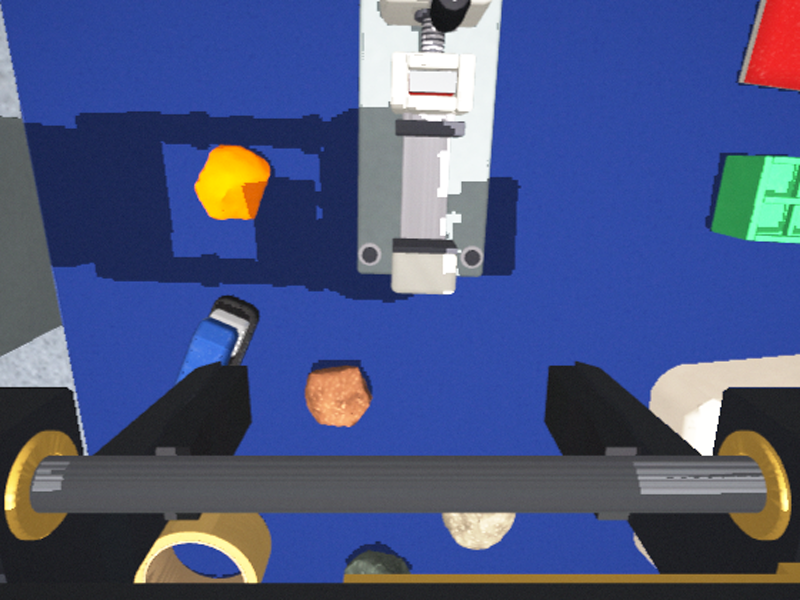

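Wrist view 1 (800-wide picture): brown rock at (338,396), rail at (425,195), fixed jaw at (425,265), pad at (430,128) and handle top at (450,12). The tab is in, at (432,80).

Run:
```python
import pickle
from h import *
s0,d=pickle.load(open("d0.pkl","rb"));T,S=d["top"],d["scene"];s,w=pickle.load(open("w1.pkl","rb"))
im=w["pixels"].astype(int)
m=((im[:,:,0]>im[:,:,2]+15)).astype(np.uint8);m[:, :205]=0;m[:,270:]=0;m[:250]=0;m[305:]=0
n,L,st,ce=cv2.connectedComponentsWithStats(m);i=1+st[1:,4].argmax();print(ce[i],st[i])
a,b=(319.34,234.47),(306.49,265.93)
print("rock3",tri(ray(T,a),ray(S,b),ray(w,ce[i],s)),onz(w,ce[i],.0185,s))
# top outline sizes at z=.0185
c=max(cv2.findContours((L==i).astype(np.uint8),0,1)[0],key=cv2.contourArea)[:,0]
P=np.array([onz(w,q,.015,s)[:2] for q in c.astype(float)]);print("extent",P.min(0),P.max(0),(P.min(0)+P.max(0))/2)
f=lambda u,v:((u+.5)*.7-.5,(v+.5)*.7-.5)
for n,q,z in[("cornL",(359,273),.01),("cornR",(486,274),.01),("screwL",(370,255),.01),("screwR",(471,258),.01),("plateTL",(360,2),.01),("plateTR",(502,2),.01),
 ("fixTop far L",(394,240),.064),("far R",(455,240),.064),("railL",(403,195),.028),("railR",(447,195),.028),("padtop near L",(397,134),.064),("pad nearR",(462,134),.064)]:
    print(n,onz(w,f(*q),z,s)[:2].round(4))
print("handle",tri(ray(w,f(453,5),s),ray(T,(110+329.5/2.759-.5,180+50.5/2.759-.5)),ray(S,(160+152.5/1.779-.5,130+70.5/1.778-.5))))
```

```text
[235.81829733 276.65184244] [ 214  256   46   43 1574]
rock3 (array([ 0.46735048, -0.09934844,  0.01347535]), [np.float64(0.002066782864843801), np.float64(0.000490674686772633), np.float64(0.0024351589933245027)]) [ 0.47007155 -0.09830011  0.0185    ]
extent [ 0.44598009 -0.12551635] [ 0.4944795  -0.07625645] [ 0.4702298 -0.1008864]
cornL [ 0.4891 -0.0074]
cornR [ 0.5796 -0.0097]
screwL [0.4973 0.0054]
screwR [0.5687 0.0021]
plateTL [0.496  0.1659]
plateTR [0.5848 0.1643]
fixTop far L [0.515  0.0244]
far R [0.5515 0.0237]
railL [0.521  0.0481]
railR [0.5497 0.0476]
padtop near L [0.5178 0.085 ]
pad nearR [0.5548 0.0844]
handle (array([0.5405842 , 0.13770785, 0.13011204]), [np.float64(0.003434823239124598), np.float64(0.0011799808520373386), np.float64(0.00240089715018233)])
```

arm_command(
  deltas=[
    {"x": -1, "y": -0.44, "z": 0.7, "wx": 0, "wy": 0, "wz": 0, "jaw": -1},
    {"x": -1, "y": -0.44, "z": 0.7, "wx": 0, "wy": 0, "wz": 0, "jaw": -1},
    {"x": -1, "y": -0.44, "z": 0.7, "wx": 0, "wy": 0, "wz": 0, "jaw": -1},
    {"x": -1, "y": -0.44, "z": 0.7, "wx": 0, "wy": 0, "wz": 0, "jaw": -1},
    {"x": -1, "y": -0.44, "z": 0.7, "wx": 0, "wy": 0, "wz": 0, "jaw": -1},
    {"x": -1, "y": -0.44, "z": 0.7, "wx": 0, "wy": 0, "wz": 0, "jaw": -1},
    {"x": -1, "y": -0.44, "z": 0.7, "wx": 0, "wy": 0, "wz": 0, "jaw": -1},
    {"x": -1, "y": -0.44, "z": 0.7, "wx": 0, "wy": 0, "wz": 0, "jaw": -1},
  ],
  force=20,
)

```text
clock: 5.8
position: [0.4695, -0.0927, 0.1697]
tcp_rot: [0.713, 0.701, 0.0, 0.001]
wrist_force: [-0.4, -0.3, 0.1]
grip_width: 1.003
gripper_force: 0.0
```

arm_command(
  deltas=[
    {"x": -0.07, "y": 0, "z": 0.7, "wx": 0, "wy": 0, "wz": 0, "jaw": -1},
    {"x": -0.07, "y": 0, "z": 0.7, "wx": 0, "wy": 0, "wz": 0, "jaw": -1},
    {"x": -0.07, "y": 0, "z": 0.7, "wx": 0, "wy": 0, "wz": 0, "jaw": -1},
    {"x": -0.07, "y": 0, "z": 0.7, "wx": 0, "wy": 0, "wz": 0, "jaw": -1},
    {"x": -0.07, "y": 0, "z": 0.7, "wx": 0, "wy": 0, "wz": 0, "jaw": -1},
    {"x": -0.07, "y": 0, "z": 0.7, "wx": 0, "wy": 0, "wz": 0, "jaw": -1},
    {"x": -0.07, "y": 0, "z": 0.7, "wx": 0, "wy": 0, "wz": 0, "jaw": -1},
    {"x": -0.07, "y": 0, "z": 0.7, "wx": 0, "wy": 0, "wz": 0, "jaw": -1},
  ],
  force=20,
)

```text
clock: 6.6
position: [0.4689, -0.1004, 0.0996]
tcp_rot: [0.714, 0.701, 0.0, 0.001]
wrist_force: [0.2, -0.7, -0.0]
grip_width: 1.0
gripper_force: 0.0
```

Run:
```python
from cell import bot
import pickle
from h import *
s=bot.read_state();w=bot.camera("wrist");pickle.dump((s,w),open("w2.pkl","wb"))
print(s["position"],s["clock"])
cv2.imwrite("pics/w2.png",cv2.resize(w["pixels"],(800,600),interpolation=cv2.INTER_CUBIC)[:,:,::-1])
im=w["pixels"].astype(int)
m=((im[:,:,0]>im[:,:,2]+15)).astype(np.uint8);m[:,:180]=0;m[:,380:]=0;m[:150]=0;m[310:]=0
n,L,st,ce=cv2.connectedComponentsWithStats(m);i=1+st[1:,4].argmax();print(ce[i],st[i])
print(onz(w,ce[i],.0185,s))
c=max(cv2.findContours((L==i).astype(np.uint8),0,1)[0],key=cv2.contourArea)[:,0]
P=np.array([onz(w,q,.015,s)[:2] for q in c.astype(float)]);print("extent",P.min(0),P.max(0),(P.min(0)+P.max(0))/2)
s1,w1=pickle.load(open("w1.pkl","rb"))
print("2 wrist views",tri(ray(w,ce[i],s),ray(w1,(235.82,276.65),s1)))
```

```text
[ 0.46888563 -0.10042759  0.09956285] 6.6
[275.29940666 216.36467366] [ 237  182   80   70 4382]
[ 0.46980294 -0.09860831  0.0185    ]
extent [ 0.44534483 -0.12344872] [ 0.49571507 -0.07759668] [ 0.47052995 -0.1005227 ]
2 wrist views (array([ 0.46980217, -0.09918424,  0.01659891]), [np.float64(2.6763295707978995e-05), np.float64(2.6763295708061994e-05)])
```

View pics/w2.png

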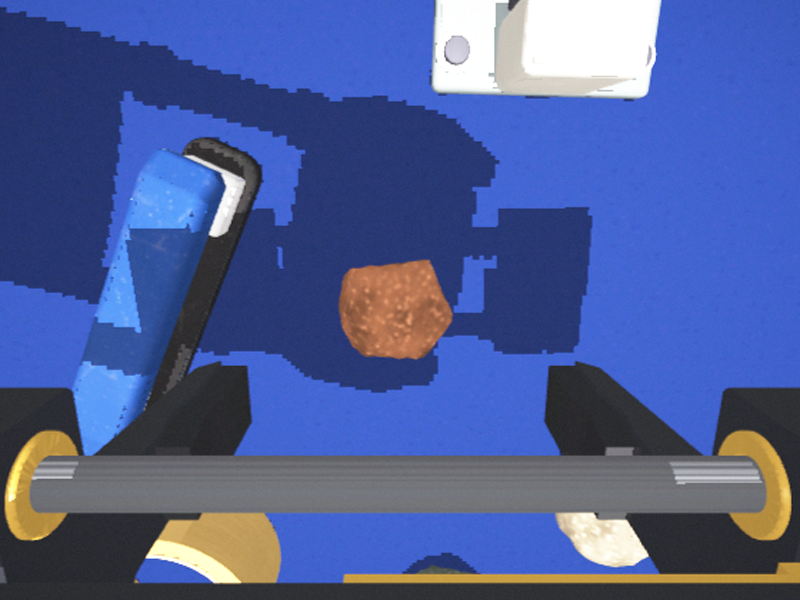

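Wrist view 2: rock at (395,310), centred between the fingertips at about 250 and 547. The stapler is on the left at (160,270). I'll check its height against the gripper body's clearance.

Run:
```python
import pickle
from h import *
A=pickle.load(open("w1.pkl","rb"));B=pickle.load(open("w2.pkl","rb"))
f=lambda u,v:((u+.5)*.7-.5,(v+.5)*.7-.5)
# match stapler's nose features: blue mask extremes
def nose(s,w,box):
    x0,y0,x1,y1=box;hsv=cv2.cvtColor(w["pixels"],cv2.COLOR_RGB2HSV);im=w["pixels"].astype(int)
    m=np.zeros(im.shape[:2],np.uint8);q=im[y0:y1,x0:x1];m[y0:y1,x0:x1]=(q.min(2)>140)*1  # white insert
    n,L,st,ce=cv2.connectedComponentsWithStats(m);i=1+st[1:,4].argmax();print(ce[i]/.7,st[i]);return ce[i]
a=nose(*A,(140,205,185,260));b=nose(*B,(125,100,180,175))
print("white insert",tri(ray(A[1],a,A[0]),ray(B[1],b,B[0])))
print("blue right corner",tri(ray(A[1],f(241,322),A[0]),ray(B[1],f(222,180),B[0])))
```

```text
[231.40515222 324.32084309] [147 217  27  32 244]
[224.02777778 198.14594356] [129 109  43  57 648]
white insert (array([ 0.38871517, -0.05166769, -0.01291365]), [np.float64(0.0017736762463094107), np.float64(0.0017736762463094467)])
blue right corner (array([ 0.4003439 , -0.04207238,  0.012335  ]), [np.float64(0.0017835367113466644), np.float64(0.001783536711346643)])
```

arm_command(
  deltas=[
    {"x": 0.01, "y": 0.01, "z": 0.3, "wx": 0, "wy": 0, "wz": 0, "jaw": -1},
    {"x": 0.01, "y": 0.01, "z": 0.6, "wx": 0, "wy": 0, "wz": 0, "jaw": -1},
    {"x": 0.01, "y": 0.01, "z": 0.8, "wx": 0, "wy": 0, "wz": 0, "jaw": -1},
    {"x": 0.01, "y": 0.01, "z": 0.9, "wx": 0, "wy": 0, "wz": 0, "jaw": -1},
    {"x": 0.01, "y": 0.01, "z": 0.95, "wx": 0, "wy": 0, "wz": 0, "jaw": -1},
    {"x": 0.01, "y": 0.01, "z": 0.95, "wx": 0, "wy": 0, "wz": 0, "jaw": -1},
    {"x": 0.01, "y": 0.01, "z": 0.95, "wx": 0, "wy": 0, "wz": 0, "jaw": 1},
    {"x": 0.01, "y": 0.01, "z": 0.95, "wx": 0, "wy": 0, "wz": 0, "jaw": 1},
  ],
  force=20,
)

```text
clock: 7.45
position: [0.4704, -0.0996, 0.0048]
tcp_rot: [0.714, 0.701, 0.001, 0.001]
wrist_force: [-0.0, -0.2, -0.1]
grip_width: 0.843
gripper_force: 0.0
```

arm_command(
  deltas=[
    {"x": 0, "y": 0, "z": 0, "wx": 0, "wy": 0, "wz": 0, "jaw": 1},
    {"x": 0, "y": 0, "z": 0, "wx": 0, "wy": 0, "wz": 0, "jaw": 1},
    {"x": 0, "y": 0, "z": 0, "wx": 0, "wy": 0, "wz": 0, "jaw": 1},
    {"x": 0, "y": 0, "z": 0, "wx": 0, "wy": 0, "wz": 0, "jaw": 1},
    {"x": 0, "y": 0, "z": 0, "wx": 0, "wy": 0, "wz": 0, "jaw": 1},
    {"x": 0, "y": 0, "z": 0, "wx": 0, "wy": 0, "wz": 0, "jaw": 1},
    {"x": 0, "y": 0, "z": 0, "wx": 0, "wy": 0, "wz": 0, "jaw": 1},
    {"x": 0, "y": 0, "z": 0, "wx": 0, "wy": 0, "wz": 0, "jaw": 1},
  ],
  force=20,
)

```text
clock: 8.25
position: [0.4692, -0.0993, 0.004]
tcp_rot: [0.714, 0.701, -0.0, -0.0]
wrist_force: [-3.7, 0.1, 5.5]
grip_width: 0.55
gripper_force: 20.0
```

arm_command(
  deltas=[
    {"x": 0, "y": 0, "z": -0.1, "wx": 0, "wy": 0, "wz": 0, "jaw": 1},
    {"x": 0, "y": 0, "z": -0.25, "wx": 0, "wy": 0, "wz": 0, "jaw": 1},
    {"x": 0, "y": 0, "z": -0.5, "wx": 0, "wy": 0, "wz": 0, "jaw": 1},
    {"x": 0, "y": 0, "z": -0.75, "wx": 0, "wy": 0, "wz": 0, "jaw": 1},
    {"x": 0.1, "y": 0.1, "z": -1, "wx": 0, "wy": 0, "wz": 0, "jaw": 1},
    {"x": 0.3, "y": 0.3, "z": -1, "wx": 0, "wy": 0, "wz": 0, "jaw": 1},
    {"x": 0.5, "y": 0.5, "z": -1, "wx": 0, "wy": 0, "wz": 0, "jaw": 1},
    {"x": 0.6, "y": 0.65, "z": -1, "wx": 0, "wy": 0, "wz": 0, "jaw": 1},
  ],
  force=20,
)

```text
clock: 9.05
position: [0.5367, -0.0394, 0.1044]
tcp_rot: [0.713, 0.701, 0.001, 0.0]
wrist_force: [0.4, -0.6, -1.9]
grip_width: 0.554
gripper_force: 20.0
```

arm_command(
  deltas=[
    {"x": 0.2, "y": 0, "z": -0.1, "wx": 0, "wy": 0, "wz": 0, "jaw": 1},
    {"x": 0.2, "y": 0, "z": -0.1, "wx": 0, "wy": 0, "wz": 0, "jaw": 1},
    {"x": 0.2, "y": 0, "z": -0.1, "wx": 0, "wy": 0, "wz": 0, "jaw": 1},
    {"x": 0.2, "y": 0, "z": -0.1, "wx": 0, "wy": 0, "wz": 0, "jaw": 1},
    {"x": 0.2, "y": 0, "z": -0.1, "wx": 0, "wy": 0, "wz": 0, "jaw": 1},
    {"x": 0.2, "y": 0, "z": -0.1, "wx": 0, "wy": 0, "wz": 0, "jaw": 1},
    {"x": 0.2, "y": 0, "z": -0.1, "wx": 0, "wy": 0, "wz": 0, "jaw": 1},
    {"x": 0.2, "y": 0, "z": -0.1, "wx": 0, "wy": 0, "wz": 0, "jaw": 1},
  ],
  force=20,
)

```text
clock: 9.85
position: [0.5357, -0.0208, 0.1136]
tcp_rot: [0.714, 0.7, -0.0, -0.0]
wrist_force: [-0.6, 0.4, -1.1]
grip_width: 0.551
gripper_force: 20.0
```

Run:
```python
from cell import bot
import pickle
from h import *
s=bot.read_state();w=bot.camera("wrist");pickle.dump((s,w),open("w3.pkl","wb"))
print(s["position"],s["clock"],s["grip_width"],s["wrist_force"])
cv2.imwrite("pics/w3.png",cv2.resize(w["pixels"],(800,600),interpolation=cv2.INTER_CUBIC)[:,:,::-1])
```

```text
[ 0.5356843  -0.0208084   0.11364107] 9.85 0.5513691398107077 [-0.61254258  0.42567842 -1.08035689]
```

View pics/w3.png

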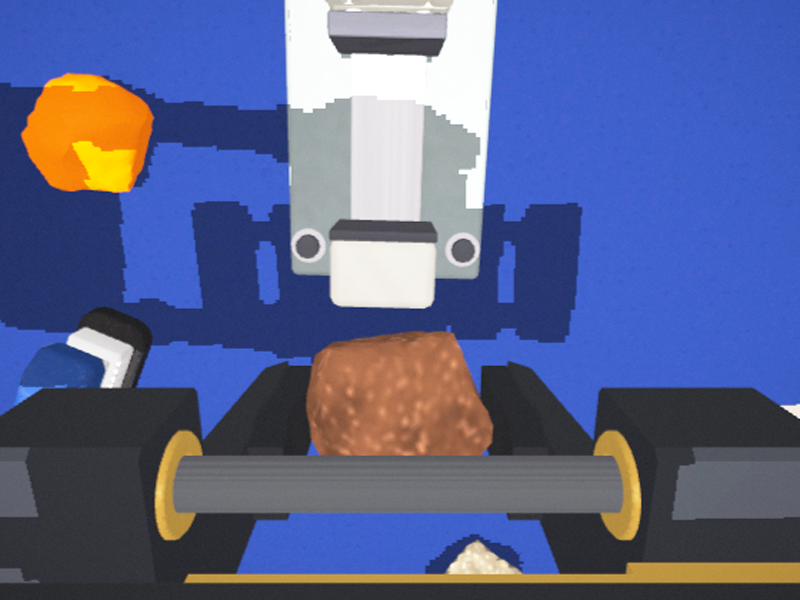

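Wrist view 3: the rock is held at (400,395). The fixed jaw's face edge is at row 222 (columns 331–437), the rail at columns 351–424, and the pad's lower top edge at row 40 (columns 330–446).

Run:
```python
import pickle
from h import *
s,w=pickle.load(open("w3.pkl","rb"));s1,w1=pickle.load(open("w1.pkl","rb"))
f=lambda u,v:((u+.5)*.7-.5,(v+.5)*.7-.5)
for n,q,z in[("fixL",(331,222),.064),("fixR",(437,223),.064),("railL",(351,180),.028),("railR",(424,180),.028),("padL",(331,39),.064),("padR",(445,41),.064),("plL",(292,273),.01),("plR",(480,277),.01),("plL2",(286,10),.01),("plR2",(496,10),.01)]:
    print(n,onz(w,f(*q),z,s)[:2].round(4))
print("fix edge height",[tri(ray(w,f(*a),s),ray(w1,f(*b),s1))[0].round(4) for a,b in[((331,222),(394,240)),((437,223),(455,240))]])
print("rail height",[tri(ray(w,f(*a),s),ray(w1,f(*b),s1))[0].round(4) for a,b in[((351,220),(399,236)),((423,220),(447,236))]])
```

```text
fixL [0.515  0.0236]
fixR [0.5533 0.0225]
railL [0.5198 0.0366]
railR [0.5504 0.036 ]
padL [0.5182 0.084 ]
padR [0.5559 0.0827]
plL [ 0.4884 -0.0068]
plR [ 0.5776 -0.0104]
plL2 [0.494  0.1055]
plR2 [0.5817 0.1038]
fix edge height [array([0.5148, 0.0237, 0.062 ]), array([0.5564, 0.0165, 0.0183])]
rail height [array([0.5178, 0.0185, 0.0126]), array([0.5508, 0.0182, 0.0146])]
```

arm_command(
  deltas=[
    {"x": 0.15, "y": 0, "z": 0, "wx": 0, "wy": 0, "wz": 0, "jaw": 1},
    {"x": 0.35, "y": 0, "z": 0, "wx": 0, "wy": 0, "wz": 0, "jaw": 1},
    {"x": 0.55, "y": 0, "z": 0, "wx": 0, "wy": 0, "wz": 0, "jaw": 1},
    {"x": 0.7, "y": -0.01, "z": 0, "wx": 0, "wy": 0, "wz": 0, "jaw": 1},
    {"x": 0.74, "y": -0.01, "z": 0.1, "wx": 0, "wy": 0, "wz": 0, "jaw": 1},
    {"x": 0.74, "y": -0.01, "z": 0.15, "wx": 0, "wy": 0, "wz": 0, "jaw": 1},
    {"x": 0.74, "y": -0.01, "z": 0.2, "wx": 0, "wy": 0, "wz": 0, "jaw": 1},
    {"x": 0.74, "y": -0.01, "z": 0.2, "wx": 0, "wy": 0, "wz": 0, "jaw": 1},
  ],
  force=20,
)

```text
clock: 10.7
position: [0.5351, 0.0528, 0.0923]
tcp_rot: [0.714, 0.7, -0.001, -0.001]
wrist_force: [0.5, 0.9, -1.9]
grip_width: 0.552
gripper_force: 20.0
```

arm_command(
  deltas=[
    {"x": 0.01, "y": 0, "z": 0.15, "wx": 0, "wy": 0, "wz": 0, "jaw": 1},
    {"x": 0.01, "y": 0, "z": 0.3, "wx": 0, "wy": 0, "wz": 0, "jaw": 1},
    {"x": 0.01, "y": 0, "z": 0.42, "wx": 0, "wy": 0, "wz": 0, "jaw": 1},
    {"x": 0.01, "y": 0, "z": 0.5, "wx": 0, "wy": 0, "wz": 0, "jaw": 1},
    {"x": 0.01, "y": 0, "z": 0.55, "wx": 0, "wy": 0, "wz": 0, "jaw": 1},
    {"x": 0.01, "y": 0, "z": 0.58, "wx": 0, "wy": 0, "wz": 0, "jaw": 1},
    {"x": 0.01, "y": 0, "z": 0.58, "wx": 0, "wy": 0, "wz": 0, "jaw": 1},
    {"x": 0.01, "y": 0, "z": 0.58, "wx": 0, "wy": 0, "wz": 0, "jaw": 1},
  ],
  force=20,
)

```text
clock: 11.5
position: [0.5366, 0.0545, 0.0361]
tcp_rot: [0.714, 0.701, 0.0, 0.0]
wrist_force: [-0.1, -0.3, -1.2]
grip_width: 0.554
gripper_force: 20.0
```

arm_command(
  deltas=[
    {"x": 0, "y": 0, "z": 0.005, "wx": 0, "wy": 0, "wz": 0, "jaw": 1},
    {"x": 0, "y": 0, "z": 0.01, "wx": 0, "wy": 0, "wz": 0, "jaw": 1},
    {"x": 0, "y": 0, "z": 0.015, "wx": 0, "wy": 0, "wz": 0, "jaw": 1},
    {"x": 0, "y": 0, "z": 0.02, "wx": 0, "wy": 0, "wz": 0, "jaw": 1},
    {"x": 0, "y": 0, "z": 0.02, "wx": 0, "wy": 0, "wz": 0, "jaw": 1},
    {"x": 0, "y": 0, "z": 0.02, "wx": 0, "wy": 0, "wz": 0, "jaw": 1},
    {"x": 0, "y": 0, "z": 0.02, "wx": 0, "wy": 0, "wz": 0, "jaw": 1},
    {"x": 0, "y": 0, "z": 0.02, "wx": 0, "wy": 0, "wz": 0, "jaw": 1},
  ],
  force=20,
)

```text
clock: 12.3
position: [0.5362, 0.0545, 0.0337]
tcp_rot: [0.714, 0.701, 0.0, 0.0]
wrist_force: [0.3, -0.2, -2.1]
grip_width: 0.554
gripper_force: 20.0
```

```bash
python3 -c "
from cell import bot
s=bot.read_state();print(s['position'],s['wrist_force'])"
```

```text
[0.53619424 0.05446297 0.0337245 ] [ 0.34104784 -0.24835827 -2.13073123]
```

arm_command(
  deltas=[
    {"x": 0, "y": 0, "z": 0.005, "wx": 0, "wy": 0, "wz": 0, "jaw": 1},
    {"x": 0, "y": 0, "z": 0.01, "wx": 0, "wy": 0, "wz": 0, "jaw": 1},
    {"x": 0, "y": 0, "z": 0.01, "wx": 0, "wy": 0, "wz": 0, "jaw": 1},
    {"x": 0, "y": 0, "z": 0.015, "wx": 0, "wy": 0, "wz": 0, "jaw": 1},
    {"x": 0, "y": 0, "z": 0.015, "wx": 0, "wy": 0, "wz": 0, "jaw": 1},
    {"x": 0, "y": 0, "z": 0.015, "wx": 0, "wy": 0, "wz": 0, "jaw": 1},
    {"x": 0, "y": 0, "z": 0.015, "wx": 0, "wy": 0, "wz": 0, "jaw": 1},
    {"x": 0, "y": 0, "z": 0.015, "wx": 0, "wy": 0, "wz": 0, "jaw": 1},
  ],
  force=20,
)

```text
clock: 13.1
position: [0.5362, 0.0545, 0.0322]
tcp_rot: [0.714, 0.701, 0.0, 0.0]
wrist_force: [-0.1, -0.4, -1.0]
grip_width: 0.557
gripper_force: 20.0
```

arm_command(
  deltas=[
    {"x": 0, "y": 0, "z": 0.005, "wx": 0, "wy": 0, "wz": 0, "jaw": 1},
    {"x": 0, "y": 0, "z": 0.01, "wx": 0, "wy": 0, "wz": 0, "jaw": 1},
    {"x": 0, "y": 0, "z": 0.01, "wx": 0, "wy": 0, "wz": 0, "jaw": 1},
    {"x": 0, "y": 0, "z": 0.01, "wx": 0, "wy": 0, "wz": 0, "jaw": 1},
    {"x": 0, "y": 0, "z": 0.01, "wx": 0, "wy": 0, "wz": 0, "jaw": 1},
    {"x": 0, "y": 0, "z": 0.01, "wx": 0, "wy": 0, "wz": 0, "jaw": 1},
    {"x": 0, "y": 0, "z": 0.01, "wx": 0, "wy": 0, "wz": 0, "jaw": 1},
    {"x": 0, "y": 0, "z": 0.01, "wx": 0, "wy": 0, "wz": 0, "jaw": 1},
  ],
  force=20,
)

```text
clock: 13.9
position: [0.5363, 0.0545, 0.032]
tcp_rot: [0.714, 0.701, -0.0, 0.0]
wrist_force: [-3.5, -0.7, 5.2]
grip_width: 0.553
gripper_force: 20.0
```

arm_command(
  deltas=[
    {"x": 0, "y": 0, "z": 0, "wx": 0, "wy": 0, "wz": 0, "jaw": -1},
    {"x": 0, "y": 0, "z": 0, "wx": 0, "wy": 0, "wz": 0, "jaw": -1},
    {"x": 0, "y": 0, "z": 0, "wx": 0, "wy": 0, "wz": 0, "jaw": -1},
    {"x": 0, "y": 0, "z": 0, "wx": 0, "wy": 0, "wz": 0, "jaw": -1},
    {"x": 0, "y": 0, "z": 0, "wx": 0, "wy": 0, "wz": 0, "jaw": -1},
    {"x": 0, "y": 0, "z": -0.2, "wx": 0, "wy": 0, "wz": 0, "jaw": -1},
    {"x": 0, "y": 0, "z": -0.5, "wx": 0, "wy": 0, "wz": 0, "jaw": -1},
    {"x": 0, "y": 0, "z": -0.9, "wx": 0, "wy": 0, "wz": 0, "jaw": -1},
  ],
  force=20,
)

```text
clock: 14.7
position: [0.5342, 0.0543, 0.12]
tcp_rot: [0.714, 0.701, -0.002, -0.002]
wrist_force: [0.4, -1.0, 0.6]
grip_width: 1.001
gripper_force: 0.0
```

arm_command(
  deltas=[
    {"x": 0, "y": 0, "z": -0.5, "wx": 0, "wy": 0, "wz": 0, "jaw": -1},
    {"x": 0, "y": 0, "z": -0.9, "wx": 0, "wy": 0, "wz": 0, "jaw": -1},
    {"x": 0, "y": 0, "z": -0.9, "wx": 0, "wy": 0, "wz": 0, "jaw": -1},
    {"x": 0, "y": 0, "z": -0.9, "wx": 0, "wy": 0, "wz": 0, "jaw": -1},
    {"x": 0, "y": 0, "z": -0.9, "wx": 0, "wy": 0, "wz": 0, "jaw": -1},
    {"x": 0, "y": 0, "z": -0.9, "wx": 0, "wy": 0, "wz": 0, "jaw": -1},
    {"x": 0, "y": 0, "z": -0.9, "wx": 0, "wy": 0, "wz": 0, "jaw": -1},
    {"x": 0, "y": 0, "z": -0.9, "wx": 0, "wy": 0, "wz": 0, "jaw": -1},
  ],
  force=20,
)

```text
clock: 15.5
position: [0.5355, 0.0544, 0.2099]
tcp_rot: [0.714, 0.701, -0.001, -0.001]
wrist_force: [1.0, 0.3, 0.6]
grip_width: 0.999
gripper_force: 0.0
```

Run:
```python
from cell import bot
import pickle
from h import *
s=bot.read_state();w=bot.camera("wrist");pickle.dump((s,w),open("w4.pkl","wb"))
print(s["position"],s["clock"],s["tcp_rot"])
cv2.imwrite("pics/w4.png",cv2.resize(w["pixels"],(800,600),interpolation=cv2.INTER_CUBIC)[:,:,::-1])
```

```text
[0.53546945 0.05443016 0.20986142] 15.5 [ 0.71355954  0.70059358 -0.00089723 -0.00078331]
```

View pics/w4.png

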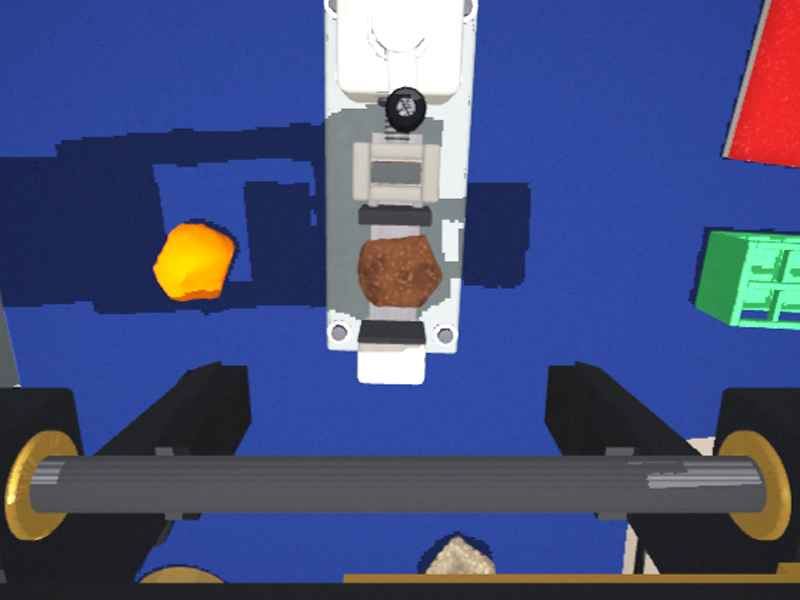

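Wrist view 4: the rock sits between the jaws at (400,270), clear of the pad (row 215) and the fixed jaw (row 330). The handle top is at (406,106), the crank hub at about (397,28), and the tab is still in.

Run:
```python
import pickle
from h import *
s,w=pickle.load(open("w4.pkl","rb"));s1,w1=pickle.load(open("w1.pkl","rb"))
f=lambda u,v:((u+.5)*.7-.5,(v+.5)*.7-.5)
print("handle",onz(w,f(406,106),.134,s))
h=onz(w,f(406,106),.134,s)
for z in(.074,.08,.086,.09): p=onz(w,f(397,24),z,s);print("hub",z,p,np.linalg.norm((p-h)[:2]))
print("handle tri",tri(ray(w,f(406,106),s),ray(w1,f(453,5),s1)))
for q in [(340,94),(464,100)]: print("gearbox front",onz(w,f(*q),.074,s))
for q in [(358,270),(440,270),(400,236),(400,308)]: print("rock",onz(w,f(*q),.045,s))
print("pad",onz(w,f(360,222),.064,s),onz(w,f(431,223),.064,s))
```

```text
handle [0.54269125 0.13987519 0.134     ]
hub 0.074 [0.53976327 0.18126316 0.074     ] 0.04149141513359527
hub 0.08 [0.5397613  0.18001365 0.08      ] 0.0402452605314672
hub 0.086 [0.53975933 0.17876414 0.086     ] 0.038999320738736944
hub 0.09 [0.53975801 0.17793113 0.09      ] 0.0381688239370948
handle tri (array([0.54413009, 0.14171088, 0.10334331]), [np.float64(0.0011518055974837705), np.float64(0.0011518055974839804)])
gearbox front [0.5112246  0.15066849 0.074     ]
gearbox front [0.57205929 0.14676292 0.074     ]
rock [0.51429208 0.05614646 0.045     ]
rock [0.56265924 0.05527823 0.045     ]
rock [0.5394183  0.07583296 0.045     ]
rock [0.53866705 0.0323531  0.045     ]
pad [0.51794744 0.08669982 0.064     ] [0.55631188 0.085463   0.064     ]
```

arm_command(
  deltas=[
    {"x": 0.3, "y": 0.02, "z": 0.2, "wx": 0, "wy": 0, "wz": 0, "jaw": -1},
    {"x": 0.6, "y": 0.05, "z": 0.4, "wx": 0, "wy": 0, "wz": 0, "jaw": -1},
    {"x": 0.8, "y": 0.05, "z": 0.5, "wx": 0, "wy": 0, "wz": 0, "jaw": -1},
    {"x": 0.86, "y": 0.05, "z": 0.5, "wx": 0, "wy": 0, "wz": 0, "jaw": -1},
    {"x": 0.86, "y": 0.05, "z": 0.5, "wx": 0, "wy": 0, "wz": 0, "jaw": -1},
    {"x": 0.86, "y": 0.05, "z": 0.5, "wx": 0, "wy": 0, "wz": 0, "jaw": -1},
    {"x": 0.86, "y": 0.05, "z": 0.5, "wx": 0, "wy": 0, "wz": 0, "jaw": -1},
    {"x": 0.86, "y": 0.05, "z": 0.5, "wx": 0, "wy": 0, "wz": 0, "jaw": -1},
  ],
  force=20,
)

```text
clock: 16.35
position: [0.5432, 0.1396, 0.1621]
tcp_rot: [0.714, 0.7, 0.001, 0.0]
wrist_force: [-0.2, -0.1, -0.5]
grip_width: 0.997
gripper_force: 0.0
```

Run:
```python
from cell import bot
import pickle
from h import *
s=bot.read_state();w=bot.camera("wrist");pickle.dump((s,w),open("w5.pkl","wb"))
print(s["position"],s["clock"],s["tcp_rot"])
cv2.imwrite("pics/w5.png",cv2.resize(w["pixels"],(800,600),interpolation=cv2.INTER_CUBIC)[:,:,::-1])
```

```text
[0.54324905 0.13960316 0.16205338] 16.35 [7.13941878e-01 7.00204628e-01 5.21497689e-04 4.48905391e-04]
```

View pics/w5.png

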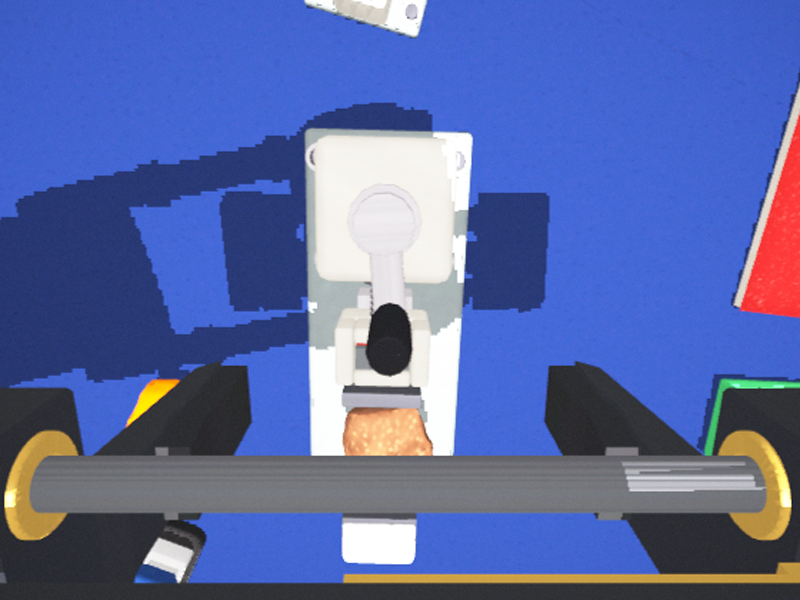

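Wrist view 5: handle top circle at (389,353), hub disc at (385,219), gearbox top at columns 316–452 and rows 135–282.

Run:
```python
import pickle
from h import *
s,w=pickle.load(open("w5.pkl","rb"));s4,w4=pickle.load(open("w4.pkl","rb"))
f=lambda u,v:((u+.5)*.7-.5,(v+.5)*.7-.5)
print("handle z.134",onz(w,f(389,353),.134,s),"tri",tri(ray(w,f(389,353),s),ray(w4,f(406,106),s4)))
for z in(.078,.084,.088): print("hub",z,onz(w,f(385,218.5),z,s))
print("hub tri",tri(ray(w,f(385,218.5),s),ray(w4,f(397,24),s4)))
for q in [(316,282),(452,282),(316,137),(452,137)]: print("gb",onz(w,f(*q),.074,s)[:2])
print("plate far",[onz(w,f(*q),.01,s)[:2] for q in((307,130),(471,134))])
```

```text
handle z.134 [0.54293156 0.14141735 0.134     ] tri (array([0.5427951 , 0.14013056, 0.13064042]), [np.float64(5.807163795891566e-05), np.float64(5.8071637958954164e-05)])
hub 0.078 [0.54137888 0.18085659 0.078     ]
hub 0.084 [0.54152559 0.18156587 0.084     ]
hub 0.088 [0.5416234  0.18203872 0.088     ]
hub tri (array([0.54055005, 0.18071682, 0.07632419]), [np.float64(0.00078990943796408), np.float64(0.0007899094379638937)])
gb [0.50975884 0.15279919]
gb [0.57045839 0.15159266]
gb [0.51350611 0.21461307]
gb [0.56997785 0.21350735]
plate far [array([0.4997795, 0.2200694]), array([0.5863287 , 0.21636036])]
```

arm_command(
  deltas=[
    {"x": 0.02, "y": 0, "z": 0.25, "wx": 0, "wy": 0, "wz": 0, "jaw": -1},
    {"x": 0.02, "y": 0, "z": 0.5, "wx": 0, "wy": 0, "wz": 0, "jaw": -1},
    {"x": 0.02, "y": 0, "z": 0.62, "wx": 0, "wy": 0, "wz": 0, "jaw": 0},
    {"x": 0.02, "y": 0, "z": 0.62, "wx": 0, "wy": 0, "wz": 0, "jaw": 1},
    {"x": 0.02, "y": 0, "z": 0.62, "wx": 0, "wy": 0, "wz": 0, "jaw": 1},
    {"x": 0.02, "y": 0, "z": 0.62, "wx": 0, "wy": 0, "wz": 0, "jaw": 1},
    {"x": 0.02, "y": 0, "z": 0.62, "wx": 0, "wy": 0, "wz": 0, "jaw": 1},
    {"x": 0.02, "y": 0, "z": 0.62, "wx": 0, "wy": 0, "wz": 0, "jaw": 1},
  ],
  force=15,
)

```text
clock: 17.2
position: [0.5435, 0.1425, 0.1002]
tcp_rot: [0.714, 0.701, 0.001, 0.0]
wrist_force: [-0.1, -0.2, 0.1]
grip_width: 0.475
gripper_force: 0.0
```

arm_command(
  deltas=[
    {"x": 0, "y": 0, "z": 0, "wx": 0, "wy": 0, "wz": 0, "jaw": 1},
    {"x": 0, "y": 0, "z": 0, "wx": 0, "wy": 0, "wz": 0, "jaw": 1},
    {"x": 0, "y": 0, "z": 0, "wx": 0, "wy": 0, "wz": 0, "jaw": 1},
    {"x": 0, "y": 0, "z": 0, "wx": 0, "wy": 0, "wz": 0, "jaw": 1},
    {"x": 0, "y": 0, "z": 0, "wx": 0, "wy": 0, "wz": 0, "jaw": 1},
    {"x": 0, "y": 0, "z": 0, "wx": 0, "wy": 0, "wz": 0, "jaw": 1},
    {"x": 0, "y": 0, "z": 0, "wx": 0, "wy": 0, "wz": 0, "jaw": 1},
    {"x": 0, "y": 0, "z": 0, "wx": 0, "wy": 0, "wz": 0, "jaw": 1},
  ],
  force=15,
)

```text
clock: 18.0
position: [0.5426, 0.1424, 0.0992]
tcp_rot: [0.714, 0.701, -0.0, -0.0]
wrist_force: [-3.5, -0.6, 3.0]
grip_width: 0.188
gripper_force: 15.0
```

```bash
cat > snap.py <<'E'
import sys,pickle
from cell import bot
from h import *
n=sys.argv[1];s=bot.read_state();w=bot.camera("wrist");t=bot.camera("top");c=bot.camera("scene")
pickle.dump((s,w,t,c),open(n+".pkl","wb"))
print(s["position"],s["clock"],s["grip_width"],s["wrist_force"].round(1))
def crop(k,p,r,size,s=None):
    u,v=proj(k,p,s).astype(int);u=np.clip(u,r,559-r);v=np.clip(v,r,419-r)
    return cv2.resize(k["pixels"][v-r:v+r,u-r:u+r],(size,size),interpolation=cv2.INTER_CUBIC)
P=[.536,.100,.067]
if len(sys.argv)>2:
    o=np.zeros((600,800,3),np.uint8)
    o[:375,:500]=cv2.resize(w["pixels"],(500,375));o[:300,500:]=crop(t,P,32,300);o[300:,500:]=crop(c,P,32,300)
    cv2.imwrite(f"pics/{n}.png",o[:,:,::-1])
E
python3 snap.py g1 v
```

```text
[0.54260115 0.14239295 0.09917324] 18.0 0.1881281211804511 [-3.5 -0.6  3. ]
```

View pics/g1.png

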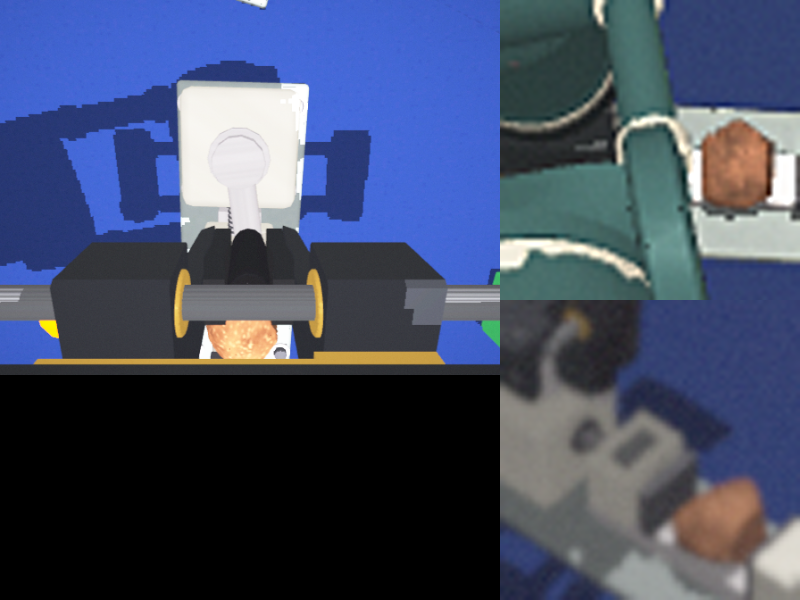

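Composite: the fingers hold the handle. The scene crop (lower right) shows the tab slot at about (635,450), unobstructed and with no red showing, so I'll watch it there.

```bash
cat > arc.py <<'E'
import sys,numpy as np
t0,step=map(float,sys.argv[1:3]);d=.053
p=lambda t:np.array([-.4*np.cos(t-d),-.4*np.sin(t-d)])
for k in range(1,9): print(k,(p(t0+step*k)-p(t0)).round(3))
E
python3 arc.py 0 .225;python3 arc.py 1.8 .225
```

```text
1 [ 0.005 -0.09 ]
2 [ 0.031 -0.176]
3 [ 0.074 -0.254]
4 [ 0.135 -0.321]
5 [ 0.208 -0.372]
6 [ 0.291 -0.406]
7 [ 0.38  -0.421]
8 [ 0.47  -0.415]
1 [0.086 0.026]
2 [0.164 0.07 ]
3 [0.231 0.13 ]
4 [0.282 0.204]
5 [0.315 0.287]
6 [0.329 0.376]
7 [0.323 0.466]
8 [0.297 0.552]
```

arm_command(
  deltas=[
    {"x": 0.005, "y": -0.09, "z": 0, "wx": 0, "wy": 0, "wz": 0, "jaw": 1},
    {"x": 0.03, "y": -0.175, "z": 0, "wx": 0, "wy": 0, "wz": 0, "jaw": 1},
    {"x": 0.075, "y": -0.255, "z": 0, "wx": 0, "wy": 0, "wz": 0, "jaw": 1},
    {"x": 0.135, "y": -0.32, "z": 0, "wx": 0, "wy": 0, "wz": 0, "jaw": 1},
    {"x": 0.21, "y": -0.37, "z": 0, "wx": 0, "wy": 0, "wz": 0, "jaw": 1},
    {"x": 0.29, "y": -0.405, "z": 0, "wx": 0, "wy": 0, "wz": 0, "jaw": 1},
    {"x": 0.38, "y": -0.42, "z": 0, "wx": 0, "wy": 0, "wz": 0, "jaw": 1},
    {"x": 0.47, "y": -0.415, "z": 0, "wx": 0, "wy": 0, "wz": 0, "jaw": 1},
  ],
  force=15,
)

```text
clock: 18.95
position: [0.4991, 0.189, 0.099]
tcp_rot: [0.714, 0.701, -0.003, -0.001]
wrist_force: [-8.7, -2.8, 8.5]
grip_width: 0.186
gripper_force: 15.0
```

```bash
python3 snap.py g2
python3 - <<'E'
import pickle,cv2
from h import *
s,w,t,c=pickle.load(open("g2.pkl","rb"))
s1,w1,t1,c1=pickle.load(open("g1.pkl","rb"))
u,v=proj(c,[.536,.1,.067]).astype(int)
o=np.hstack([cv2.resize(k["pixels"][v-24:v+24,u-32:u+32],(400,300),interpolation=cv2.INTER_CUBIC) for k in(c1,c)])
o=np.vstack([o,np.hstack([cv2.resize(k["pixels"][100:],(400,229)) for k in(w,t)])])
cv2.imwrite("pics/g2.png",o[:,:,::-1])
E
```

```text
[0.49905849 0.18897946 0.09900166] 18.95 0.18600827355924424 [-8.7 -2.8  8.5]
```

View pics/g2.png

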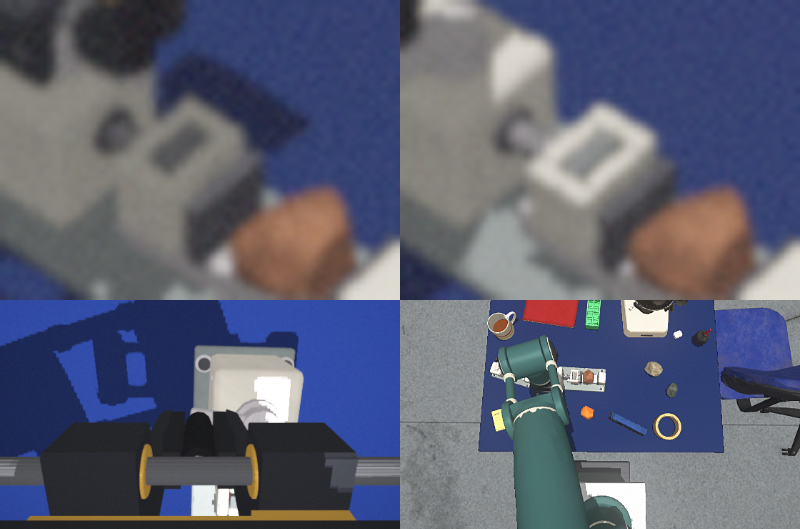

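Scene crop, right: the moving jaw has advanced about 6 mm and the tab is still in (grey cap at 590,155). I'll go on for another 1.8 rad, which still leaves a margin before the set force.

arm_command(
  deltas=[
    {"x": 0.085, "y": 0.025, "z": 0, "wx": 0, "wy": 0, "wz": 0, "jaw": 1},
    {"x": 0.165, "y": 0.065, "z": 0, "wx": 0, "wy": 0, "wz": 0, "jaw": 1},
    {"x": 0.23, "y": 0.125, "z": 0, "wx": 0, "wy": 0, "wz": 0, "jaw": 1},
    {"x": 0.28, "y": 0.2, "z": 0, "wx": 0, "wy": 0, "wz": 0, "jaw": 1},
    {"x": 0.315, "y": 0.28, "z": 0, "wx": 0, "wy": 0, "wz": 0, "jaw": 1},
    {"x": 0.33, "y": 0.37, "z": 0, "wx": 0, "wy": 0, "wz": 0, "jaw": 1},
    {"x": 0.325, "y": 0.455, "z": 0, "wx": 0, "wy": 0, "wz": 0, "jaw": 1},
    {"x": 0.3, "y": 0.54, "z": 0, "wx": 0, "wy": 0, "wz": 0, "jaw": 1},
  ],
  force=15,
)

```text
clock: 19.9
position: [0.5562, 0.2182, 0.0991]
tcp_rot: [0.713, 0.701, -0.002, -0.0]
wrist_force: [-7.7, -5.9, 7.3]
grip_width: 0.186
gripper_force: 15.0
```

```bash
cat > tab.py <<'E'
import sys,pickle
from cell import bot
from h import *
s=bot.read_state();c=bot.camera("scene");pickle.dump((s,c),open(sys.argv[1]+".pkl","wb"))
print(s["position"].round(4),s["clock"],s["grip_width"],s["wrist_force"].round(1))
u,v=proj(c,[.536,.1,.067]).astype(int)
q=c["pixels"][v-24:v+24,u-32:u+32]
m=cv2.inRange(cv2.cvtColor(q,cv2.COLOR_RGB2HSV),(0,150,70),(7,255,255))|cv2.inRange(cv2.cvtColor(q,cv2.COLOR_RGB2HSV),(172,150,70),(180,255,255))
print("red px",cv2.countNonZero(m),cv2.findNonZero(m).mean((0,1)) if m.any() else "")
r=cv2.inRange(cv2.cvtColor(q,cv2.COLOR_RGB2HSV),(4,80,60),(14,200,200));print("rock px",cv2.countNonZero(r),cv2.findNonZero(r).mean((0,1)))
E
python3 tab.py t3; python3 arc.py 3.6 .15
python3 - <<'E'
import pickle,cv2
from h import *
s,c=pickle.load(open("t3.pkl","rb"));u,v=proj(c,[.536,.1,.067]).astype(int)
cv2.imwrite("pics/t3.png",cv2.resize(c["pixels"][v-24:v+24,u-32:u+32],(640,480),interpolation=cv2.INTER_CUBIC)[:,:,::-1])
E
```

```text
[0.5562 0.2182 0.0991] 19.9 0.18633560106470698 [-7.7 -5.9  7.3]
red px 0 
rock px 223 [47.05381166 39.69955157]
1 [-0.028  0.053]
2 [-0.063  0.102]
3 [-0.105  0.144]
4 [-0.153  0.18 ]
5 [-0.206  0.208]
6 [-0.263  0.228]
7 [-0.322  0.24 ]
8 [-0.381  0.242]
```

Run:
```python
import pickle
from h import *
for n in("g1","g2","t3"):
    d=pickle.load(open(n+".pkl","rb"));c=d[-1];u,v=proj(c,[.536,.1,.067]).astype(int)
    q=c["pixels"][v-24:v+24,u-32:u+32];h=cv2.cvtColor(q,cv2.COLOR_RGB2HSV)
    r=cv2.inRange(h,(4,80,60),(14,200,200));ys,xs=np.nonzero(r);print(n,r.sum()//255,xs.mean(),ys.mean(),xs.min())
    im=q.astype(int);red=(im[...,0]>im[...,1]*1.6)&(im[...,0]>im[...,2]*1.5);ys,xs=np.nonzero(red);print(" redratio",red.sum(),"left of rock",(red[:, :38]).sum())
    # dark pad face column position along rows 25-45: 
    g=cv2.cvtColor(q,cv2.COLOR_RGB2GRAY);print(g[33:37,24:50].mean(0).astype(int))
```

```text
g1 229 46.751091703056765 38.93886462882096 37
 redratio 0 left of rock 0
[129 129 129 128 123 102  79  72  65  63  62  59  59  62  69  77  86 100
 116 122 125 129 128 128 132 134]
g2 230 46.65217391304348 38.87826086956522 37
 redratio 0 left of rock 0
[132 132 131 133 134 134 131 115  94  87  79  74  65  68  73  80  88  99
 108 117 123 128 129 129 132 134]
t3 223 47.053811659192824 39.699551569506724 38
 redratio 0 left of rock 0
[132 133 131 134 137 142 147 146 139 124 106  98  93  87  80  77  74  79
  83  95 104 114 120 122 123 129]
```

arm_command(
  deltas=[
    {"x": -0.03, "y": 0.055, "z": 0, "wx": 0, "wy": 0, "wz": 0, "jaw": 1},
    {"x": -0.065, "y": 0.1, "z": 0, "wx": 0, "wy": 0, "wz": 0, "jaw": 1},
    {"x": -0.105, "y": 0.145, "z": 0, "wx": 0, "wy": 0, "wz": 0, "jaw": 1},
    {"x": -0.155, "y": 0.18, "z": 0, "wx": 0, "wy": 0, "wz": 0, "jaw": 1},
    {"x": -0.205, "y": 0.21, "z": 0, "wx": 0, "wy": 0, "wz": 0, "jaw": 1},
    {"x": -0.265, "y": 0.23, "z": 0, "wx": 0, "wy": 0, "wz": 0, "jaw": 1},
    {"x": -0.32, "y": 0.24, "z": 0, "wx": 0, "wy": 0, "wz": 0, "jaw": 1},
    {"x": -0.32, "y": 0.24, "z": 0, "wx": 0, "wy": 0, "wz": 0, "jaw": 1},
  ],
  force=15,
)

```text
clock: 20.75
position: [0.5783, 0.1862, 0.0991]
tcp_rot: [0.714, 0.7, -0.002, -0.001]
wrist_force: [-8.8, -1.3, 6.5]
grip_width: 0.185
gripper_force: 15.0
```

```bash
python3 tab.py t4; python3 arc.py 4.65 .05
python3 - <<'E'
import pickle
from h import *
d=pickle.load(open("t4.pkl","rb"));c=d[-1];u,v=proj(c,[.536,.1,.067]).astype(int)
q=c["pixels"][v-24:v+24,u-32:u+32];im=q.astype(int)
red=(im[...,0]>im[...,1]*1.6)&(im[...,0]>im[...,2]*1.5);print(red.sum())
print(cv2.cvtColor(q,cv2.COLOR_RGB2GRAY)[33:37,24:50].mean(0).astype(int))
E
```

```text
[0.5783 0.1862 0.0991] 20.75 0.18520248077933482 [-8.8 -1.3  6.5]
red px 0 
rock px 212 [47.59433962 40.13679245]
1 [-0.02   0.002]
2 [-0.04   0.003]
3 [-0.06   0.002]
4 [-0.08   0.001]
5 [-0.1   -0.001]
6 [-0.119 -0.004]
7 [-0.139 -0.008]
8 [-0.158 -0.013]
0
[139 133 131 132 135 141 148 159 160 148 130 114 106  98  90  84  80  75
  73  77  85  92 100 111 114 117]
```

arm_command(
  deltas=[
    {"x": -0.02, "y": 0, "z": 0, "wx": 0, "wy": 0, "wz": 0, "jaw": 1},
    {"x": -0.04, "y": 0, "z": 0, "wx": 0, "wy": 0, "wz": 0, "jaw": 1},
    {"x": -0.06, "y": 0, "z": 0, "wx": 0, "wy": 0, "wz": 0, "jaw": 1},
    {"x": -0.08, "y": 0, "z": 0, "wx": 0, "wy": 0, "wz": 0, "jaw": 1},
    {"x": -0.1, "y": 0, "z": 0, "wx": 0, "wy": 0, "wz": 0, "jaw": 1},
    {"x": -0.12, "y": -0.005, "z": 0, "wx": 0, "wy": 0, "wz": 0, "jaw": 1},
    {"x": -0.12, "y": -0.005, "z": 0, "wx": 0, "wy": 0, "wz": 0, "jaw": 1},
    {"x": -0.12, "y": -0.005, "z": 0, "wx": 0, "wy": 0, "wz": 0, "jaw": 1},
  ],
  force=15,
)

```text
clock: 21.6
position: [0.578, 0.1757, 0.0991]
tcp_rot: [0.714, 0.7, -0.001, -0.002]
wrist_force: [-8.3, 3.1, 5.3]
grip_width: 0.184
gripper_force: 15.0
```

```bash
cat >> tab.py <<'E'
im=q.astype(int);red=(im[...,0]>im[...,1]*1.6)&(im[...,0]>im[...,2]*1.5);print("redratio",red.sum())
print(cv2.cvtColor(q,cv2.COLOR_RGB2GRAY)[33:37,24:50].mean(0).astype(int))
E
python3 tab.py t5; python3 arc.py 4.95 .05; python3 -c "
import pickle
from h import *
c=pickle.load(open('t5.pkl','rb'))[1];print(proj(c,[.536,.05,.045])-proj(c,[.5358,.04,.045]))"
```

```text
[0.578  0.1757 0.0991] 21.6 0.18438807404704743 [-8.3  3.1  5.3]
red px 0 
rock px 204 [47.80392157 40.21568627]
redratio 0
[150 133 131 133 135 141 150 161 165 152 135 120 111 104  99  88  81  73
  72  69  79  87 100 108 110 115]
1 [-0.02  -0.004]
2 [-0.039 -0.009]
3 [-0.058 -0.015]
4 [-0.077 -0.022]
5 [-0.095 -0.03 ]
6 [-0.113 -0.039]
7 [-0.13  -0.049]
8 [-0.147 -0.06 ]
[-3.17853951 -1.90831612]
```

arm_command(
  deltas=[
    {"x": -0.02, "y": -0.005, "z": 0, "wx": 0, "wy": 0, "wz": 0, "jaw": 1},
    {"x": -0.04, "y": -0.01, "z": 0, "wx": 0, "wy": 0, "wz": 0, "jaw": 1},
    {"x": -0.06, "y": -0.015, "z": 0, "wx": 0, "wy": 0, "wz": 0, "jaw": 1},
    {"x": -0.075, "y": -0.02, "z": 0, "wx": 0, "wy": 0, "wz": 0, "jaw": 1},
    {"x": -0.075, "y": -0.02, "z": 0, "wx": 0, "wy": 0, "wz": 0, "jaw": 1},
    {"x": -0.075, "y": -0.02, "z": 0, "wx": 0, "wy": 0, "wz": 0, "jaw": 1},
    {"x": -0.075, "y": -0.02, "z": 0, "wx": 0, "wy": 0, "wz": 0, "jaw": 1},
    {"x": -0.075, "y": -0.02, "z": 0, "wx": 0, "wy": 0, "wz": 0, "jaw": 1},
  ],
  force=15,
)

```text
clock: 22.45
position: [0.5762, 0.1687, 0.0991]
tcp_rot: [0.714, 0.7, 0.0, -0.002]
wrist_force: [-7.8, 6.0, 4.0]
grip_width: 0.187
gripper_force: 15.0
```

```bash
python3 tab.py t6; python3 arc.py 5.15 .05
```

```text
[0.5762 0.1687 0.0991] 22.45 0.187382447457095 [-7.8  6.   4. ]
red px 0 
rock px 205 [48.03414634 40.28292683]
redratio 0
[132 132 131 133 135 140 149 161 166 159 143 126 115 106  98  89  80  75
  71  73  78  85  93 101 109 113]
1 [-0.018 -0.008]
2 [-0.036 -0.017]
3 [-0.054 -0.027]
4 [-0.071 -0.037]
5 [-0.087 -0.049]
6 [-0.103 -0.061]
7 [-0.118 -0.074]
8 [-0.133 -0.088]
```

arm_command(
  deltas=[
    {"x": -0.02, "y": -0.01, "z": 0, "wx": 0, "wy": 0, "wz": 0, "jaw": 1},
    {"x": -0.035, "y": -0.015, "z": 0, "wx": 0, "wy": 0, "wz": 0, "jaw": 1},
    {"x": -0.055, "y": -0.025, "z": 0, "wx": 0, "wy": 0, "wz": 0, "jaw": 1},
    {"x": -0.07, "y": -0.035, "z": 0, "wx": 0, "wy": 0, "wz": 0, "jaw": 1},
    {"x": -0.07, "y": -0.035, "z": 0, "wx": 0, "wy": 0, "wz": 0, "jaw": 1},
    {"x": -0.07, "y": -0.035, "z": 0, "wx": 0, "wy": 0, "wz": 0, "jaw": 1},
    {"x": -0.07, "y": -0.035, "z": 0, "wx": 0, "wy": 0, "wz": 0, "jaw": 1},
    {"x": -0.07, "y": -0.035, "z": 0, "wx": 0, "wy": 0, "wz": 0, "jaw": 1},
  ],
  force=15,
)

```text
clock: 23.3
position: [0.5731, 0.162, 0.0992]
tcp_rot: [0.714, 0.7, 0.001, -0.001]
wrist_force: [-5.2, 7.0, 3.6]
grip_width: 0.187
gripper_force: 15.0
```

```bash
python3 tab.py t7; python3 arc.py 5.35 .05
python3 - <<'E'
import pickle
from h import *
c=pickle.load(open("t7.pkl","rb"))[1];p=pickle.load(open("t6.pkl","rb"))[1]
u,v=proj(c,[.536,.09,.067]).astype(int);print(u,v)
D=c["pixels"].astype(int)-p["pixels"];print(np.abs(D[v-25:v+25,u-30:u+30]).sum(2).max(), (np.abs(D[v-25:v+25,u-30:u+30]).sum(2)>60).sum())
# dominant redness map near jaw top
q=c["pixels"][v-22:v+14,u-20:u+20].astype(int);print("max R-(G+B)/2 per row",(q[...,0]-(q[...,1]+q[...,2])//2).max(1))
E
```

```text
[0.5731 0.162  0.0992] 23.3 0.18726319367026903 [-5.2  7.   3.6]
red px 0 
rock px 202 [48.09405941 40.38118812]
redratio 0
[129 130 131 132 135 142 149 162 169 165 148 130 116 108 102  95  89  81
  73  69  76  82  89  99 107 110]
1 [-0.016 -0.011]
2 [-0.032 -0.024]
3 [-0.047 -0.037]
4 [-0.062 -0.051]
5 [-0.076 -0.065]
6 [-0.089 -0.08 ]
7 [-0.101 -0.096]
8 [-0.112 -0.112]
260 197
192 181
max R-(G+B)/2 per row [ 5  5  7  9  8  8  8  8  8  8  7  8  7  6  8  6  8  9  8  8  9  9  9 10
  9  9 10 10  9 37 52 58 60 62 63 64]
```

arm_command(
  deltas=[
    {"x": -0.015, "y": -0.01, "z": 0, "wx": 0, "wy": 0, "wz": 0, "jaw": 1},
    {"x": -0.03, "y": -0.025, "z": 0, "wx": 0, "wy": 0, "wz": 0, "jaw": 1},
    {"x": -0.045, "y": -0.035, "z": 0, "wx": 0, "wy": 0, "wz": 0, "jaw": 1},
    {"x": -0.045, "y": -0.035, "z": 0, "wx": 0, "wy": 0, "wz": 0, "jaw": 1},
    {"x": -0.045, "y": -0.035, "z": 0, "wx": 0, "wy": 0, "wz": 0, "jaw": 1},
    {"x": -0.045, "y": -0.035, "z": 0, "wx": 0, "wy": 0, "wz": 0, "jaw": 1},
    {"x": -0.045, "y": -0.035, "z": 0, "wx": 0, "wy": 0, "wz": 0, "jaw": 1},
    {"x": -0.045, "y": -0.035, "z": 0, "wx": 0, "wy": 0, "wz": 0, "jaw": 1},
  ],
  force=15,
)

```text
clock: 24.15
position: [0.5701, 0.1575, 0.0992]
tcp_rot: [0.714, 0.7, 0.001, -0.001]
wrist_force: [-4.0, 6.7, 1.2]
grip_width: 0.186
gripper_force: 15.0
```

```bash
python3 tab.py t8; python3 arc.py 5.5 .05|head -5
python3 - <<'E'
import pickle
from h import *
for n in("g2","t3","t8"):
    c=pickle.load(open(n+".pkl","rb"))[-1]
    u,v=proj(c,[.536,.095,.067]).astype(int)
    g=cv2.cvtColor(c["pixels"],cv2.COLOR_RGB2GRAY)[v-16:v+16:2,u-20:u+30:2]
    print(n);print("\n".join(" ".join(f"{x:3d}" for x in r) for r in g))
E
```

```text
[0.5701 0.1575 0.0992] 24.15 0.18584347936104614 [-4.   6.7  1.2]
red px 0 
rock px 200 [48.145 40.395]
redratio 0
[130 132 132 132 135 141 150 163 172 167 151 135 119 113 105  99  89  79
  72  72  73  81  85  94 103 107]
1 [-0.015 -0.014]
2 [-0.028 -0.028]
3 [-0.041 -0.043]
4 [-0.054 -0.059]
5 [-0.065 -0.076]
g2
152 212 214 209 190 116  68  70  70  71  69  68  66  67  67  69  66  70  71  69  71  71  71  68  69
161 211 207 183 151 107  69  70  69  68  69  68  69  72  71  67  71  68  66  69  69  69  69  66  67
161 202 179 144 135 105  70  70  68  71  68  72  69  69  71  70  70  73  70  68  71  67  71  64  69
151 169 138 135 132 108  71  69  70  76  69  67  69  70  71  73  68  70  71  73  68  69  69  68  71
136 130 110 112 133 113  67  77 132 178 130  78  68  72  68  70  71  69  68  68  70  70  69  66  69
127 106 107 115 129 129 107 144 194 202 203 163 107  71  70  68  71  71  69  71  68  69  67  72  67
115  83 134 145 135 147 188 204 184 156 172 203 195 131  73  71  71  70  66  66  66  70  69  70  70
120  74 104 126 150 199 206 178 145 138 136 192 194 136  73  70  71  71  67  70  68  
[... 3320 characters left out ...]

130 128 129 118  97 102 172 203 177 143 140 137 187 202 154 111  82  72  66  66  70  69  72  66  65
128 129 117 102 108 150 204 197 156 139 152 194 201 154 116 106  92  75  70  67  68  69  70  69  69
126 108 105 110 122 134 167 200 205 176 201 195 151 120 100  88  65  66  70  69  73  71  70  69  71
108  99 108 129 127 136 131 147 184 207 178 143 116 101  83  61  58  83  88  97 107 101  73  67  68
 99  97 110 120 123 128 130 130 136 155 138 112 102  87  67  74  94 108 122 126 124 121  78  69  69
 98 137 154 124 118 123 130 134 134 133 133  85  84  71  91 109 125 133 134 137 137 126  88  67  77
138 162 154 114 109 115 127 130 133 133 134  79  66  92 112 113 130 135 135 136 137 119  85  85 145
```

Numerically the cap (grey, ~140) is still flush in the light frame and no red shows. The rock has almost stopped moving, so the pad is now compressing. I'll take smaller steps.

arm_command(
  deltas=[
    {"x": -0.015, "y": -0.015, "z": 0, "wx": 0, "wy": 0, "wz": 0, "jaw": 1},
    {"x": -0.03, "y": -0.03, "z": 0, "wx": 0, "wy": 0, "wz": 0, "jaw": 1},
    {"x": -0.03, "y": -0.03, "z": 0, "wx": 0, "wy": 0, "wz": 0, "jaw": 1},
    {"x": -0.03, "y": -0.03, "z": 0, "wx": 0, "wy": 0, "wz": 0, "jaw": 1},
    {"x": -0.03, "y": -0.03, "z": 0, "wx": 0, "wy": 0, "wz": 0, "jaw": 1},
    {"x": -0.03, "y": -0.03, "z": 0, "wx": 0, "wy": 0, "wz": 0, "jaw": 1},
    {"x": -0.03, "y": -0.03, "z": 0, "wx": 0, "wy": 0, "wz": 0, "jaw": 1},
    {"x": -0.03, "y": -0.03, "z": 0, "wx": 0, "wy": 0, "wz": 0, "jaw": 1},
  ],
  force=15,
)

```text
clock: 25.0
position: [0.5675, 0.1545, 0.0992]
tcp_rot: [0.714, 0.7, 0.001, -0.001]
wrist_force: [-2.5, 5.3, 1.0]
grip_width: 0.183
gripper_force: 15.0
```

```bash
python3 tab.py t9; python3 arc.py 5.6 .05|head -3
```

```text
[0.5675 0.1545 0.0992] 25.0 0.18311112967737653 [-2.5  5.3  1. ]
red px 0 
rock px 195 [48.27179487 40.48717949]
redratio 0
[125 130 131 132 134 140 150 162 169 168 153 139 124 114 106  98  88  81
  72  70  71  77  81  93 100 105]
1 [-0.013 -0.015]
2 [-0.025 -0.031]
3 [-0.037 -0.047]
```

arm_command(
  deltas=[
    {"x": -0.015, "y": -0.015, "z": 0, "wx": 0, "wy": 0, "wz": 0, "jaw": 1},
    {"x": -0.025, "y": -0.03, "z": 0, "wx": 0, "wy": 0, "wz": 0, "jaw": 1},
    {"x": -0.025, "y": -0.03, "z": 0, "wx": 0, "wy": 0, "wz": 0, "jaw": 1},
    {"x": -0.025, "y": -0.03, "z": 0, "wx": 0, "wy": 0, "wz": 0, "jaw": 1},
    {"x": -0.025, "y": -0.03, "z": 0, "wx": 0, "wy": 0, "wz": 0, "jaw": 1},
    {"x": -0.025, "y": -0.03, "z": 0, "wx": 0, "wy": 0, "wz": 0, "jaw": 1},
    {"x": -0.025, "y": -0.03, "z": 0, "wx": 0, "wy": 0, "wz": 0, "jaw": 1},
    {"x": -0.025, "y": -0.03, "z": 0, "wx": 0, "wy": 0, "wz": 0, "jaw": 1},
  ],
  force=15,
)

```text
clock: 25.85
position: [0.5648, 0.1519, 0.0992]
tcp_rot: [0.714, 0.7, 0.002, -0.0]
wrist_force: [-1.9, 5.6, -0.3]
grip_width: 0.184
gripper_force: 15.0
```

```bash
python3 tab.py t10; python3 arc.py 5.7 .05|head -3
python3 - <<'E'
import pickle
from h import *
# jaw-frame vs rock shift via phase correlation against t6 and t3
ref=pickle.load(open("t6.pkl","rb"))[-1]
u,v=proj(ref,[.536,.095,.067]).astype(int)
G=lambda c:cv2.cvtColor(c["pixels"],cv2.COLOR_RGB2GRAY)
print("px/mm",(proj(ref,[.5358,.09,.06])-proj(ref,[.5361,.1,.06]))/10)
for n in("t3","t4","t5","t7","t8","t9","t10"):
    g=G(pickle.load(open(n+".pkl","rb"))[-1]);out=[]
    for x0,y0,ww,hh in((u-10,v-8,20,16),(u+8,v+7,18,14)):
        r=cv2.matchTemplate(cv2.resize(g[y0-5:y0+hh+5,x0-5:x0+ww+5],None,fx=8,fy=8,interpolation=2),cv2.resize(G(ref)[y0:y0+hh,x0:x0+ww],None,fx=8,fy=8,interpolation=2),5)
        p=cv2.minMaxLoc(r)[3];out.append(((p[0]-40)/8,(p[1]-40)/8))
    print(n,out)
E
```

```text
[0.5648 0.1519 0.0992] 25.85 0.18358603859381417 [-1.9  5.6 -0.3]
red px 0 
rock px 194 [48.35051546 40.51030928]
redratio 0
[124 129 130 133 135 141 149 163 171 169 155 136 123 116 106  99  90  81
  74  70  74  78  84  92 101 103]
1 [-0.011 -0.016]
2 [-0.022 -0.033]
3 [-0.032 -0.051]
px/mm [0.30848802 0.18793019]
t3 [(-1.625, -1.125), (-0.75, -0.625)]
t4 [(-0.375, -0.375), (-0.25, -0.125)]
t5 [(-0.125, -0.125), (-0.125, 0.0)]
t7 [(0.25, 0.125), (0.125, 0.0)]
t8 [(0.375, 0.25), (0.25, 0.0)]
t9 [(0.625, 0.5), (0.25, 0.125)]
t10 [(0.875, 0.625), (0.375, 0.125)]
```

arm_command(
  deltas=[
    {"x": -0.01, "y": -0.015, "z": 0, "wx": 0, "wy": 0, "wz": 0, "jaw": 1},
    {"x": -0.02, "y": -0.035, "z": 0, "wx": 0, "wy": 0, "wz": 0, "jaw": 1},
    {"x": -0.02, "y": -0.035, "z": 0, "wx": 0, "wy": 0, "wz": 0, "jaw": 1},
    {"x": -0.02, "y": -0.035, "z": 0, "wx": 0, "wy": 0, "wz": 0, "jaw": 1},
    {"x": -0.02, "y": -0.035, "z": 0, "wx": 0, "wy": 0, "wz": 0, "jaw": 1},
    {"x": -0.02, "y": -0.035, "z": 0, "wx": 0, "wy": 0, "wz": 0, "jaw": 1},
    {"x": -0.02, "y": -0.035, "z": 0, "wx": 0, "wy": 0, "wz": 0, "jaw": 1},
    {"x": -0.02, "y": -0.035, "z": 0, "wx": 0, "wy": 0, "wz": 0, "jaw": 1},
  ],
  force=15,
)

```text
clock: 26.7
position: [0.5607, 0.1488, 0.0993]
tcp_rot: [0.714, 0.701, 0.0, -0.0]
wrist_force: [0.2, 5.6, -2.4]
grip_width: 0.185
gripper_force: 15.0
```

```bash
python3 tab.py t11; python3 arc.py 5.8 .05|head -3
```

```text
[0.5607 0.1488 0.0993] 26.7 0.18451213707345648 [ 0.2  5.6 -2.4]
red px 0 
rock px 195 [48.34871795 40.58461538]
redratio 0
[125 130 131 132 135 140 149 161 173 175 161 142 128 115 107  98  90  85
  78  71  70  75  82  92 103 104]
1 [-0.01  -0.017]
2 [-0.019 -0.035]
3 [-0.027 -0.054]
```

arm_command(
  deltas=[
    {"x": -0.01, "y": -0.015, "z": 0, "wx": 0, "wy": 0, "wz": 0, "jaw": 1},
    {"x": -0.02, "y": -0.035, "z": 0, "wx": 0, "wy": 0, "wz": 0, "jaw": 1},
    {"x": -0.02, "y": -0.035, "z": 0, "wx": 0, "wy": 0, "wz": 0, "jaw": 1},
    {"x": -0.02, "y": -0.035, "z": 0, "wx": 0, "wy": 0, "wz": 0, "jaw": 1},
    {"x": -0.02, "y": -0.035, "z": 0, "wx": 0, "wy": 0, "wz": 0, "jaw": 1},
    {"x": -0.02, "y": -0.035, "z": 0, "wx": 0, "wy": 0, "wz": 0, "jaw": 1},
    {"x": -0.02, "y": -0.035, "z": 0, "wx": 0, "wy": 0, "wz": 0, "jaw": 1},
    {"x": -0.02, "y": -0.035, "z": 0, "wx": 0, "wy": 0, "wz": 0, "jaw": 1},
  ],
  force=15,
)

```text
clock: 27.55
position: [0.557, 0.1466, 0.0992]
tcp_rot: [0.714, 0.701, 0.0, 0.0]
wrist_force: [1.2, 4.6, -2.3]
grip_width: 0.188
gripper_force: 15.0
```

```bash
python3 tab.py t12; python3 arc.py 5.9 .05|head -3
```

```text
[0.557  0.1466 0.0992] 27.55 0.18786985993885136 [ 1.2  4.6 -2.3]
red px 0 
rock px 190 [48.66842105 40.48947368]
redratio 0
[124 129 132 134 135 140 149 162 174 177 164 145 129 115 108 103  95  88
  79  72  70  73  81  86  97 102]
1 [-0.008 -0.018]
2 [-0.015 -0.037]
3 [-0.021 -0.056]
```

arm_command(
  deltas=[
    {"x": -0.01, "y": -0.02, "z": 0, "wx": 0, "wy": 0, "wz": 0, "jaw": 1},
    {"x": -0.015, "y": -0.035, "z": 0, "wx": 0, "wy": 0, "wz": 0, "jaw": 1},
    {"x": -0.015, "y": -0.035, "z": 0, "wx": 0, "wy": 0, "wz": 0, "jaw": 1},
    {"x": -0.015, "y": -0.035, "z": 0, "wx": 0, "wy": 0, "wz": 0, "jaw": 1},
    {"x": -0.015, "y": -0.035, "z": 0, "wx": 0, "wy": 0, "wz": 0, "jaw": 1},
    {"x": -0.015, "y": -0.035, "z": 0, "wx": 0, "wy": 0, "wz": 0, "jaw": 1},
    {"x": -0.015, "y": -0.035, "z": 0, "wx": 0, "wy": 0, "wz": 0, "jaw": 1},
    {"x": -0.015, "y": -0.035, "z": 0, "wx": 0, "wy": 0, "wz": 0, "jaw": 1},
  ],
  force=15,
)

```text
clock: 28.4
position: [0.5533, 0.145, 0.0992]
tcp_rot: [0.714, 0.701, -0.0, 0.0]
wrist_force: [0.4, 2.4, -0.5]
grip_width: 0.184
gripper_force: 15.0
```

```bash
python3 tab.py t13; python3 arc.py 6.0 .05|head -3;python3 - <<'E'
import pickle
from h import *
c=pickle.load(open("t13.pkl","rb"))[-1];u,v=proj(c,[.536,.095,.067]).astype(int)
p=c["pixels"][v-16:v+16:2,u-20:u+30:2].astype(int);g=p.mean(2).astype(int);r=p[...,0]-p[...,1]
print("\n".join(" ".join(f"{x:3d}" for x in k) for k in g));print((r[:10]).max())
E
```

```text
[0.5533 0.145  0.0992] 28.4 0.18420605047128089 [ 0.4  2.4 -0.5]
red px 0 
rock px 189 [48.71428571 40.5978836 ]
redratio 0
[125 130 131 132 134 140 150 162 175 180 169 151 133 120 112 105  99  88
  78  71  70  70  76  84  98 102]
1 [-0.006 -0.019]
2 [-0.011 -0.038]
3 [-0.015 -0.058]
127 122 114  92  99 106  79  50  54  50  50  50  59  69  79  79  75  80  79  77  79  77  78  78  81
131 134 133 126 125 115  77  53  51  54  53  50  52  49  53  67  77  77  77  77  78  77  77  77  81
135 134 131 127 126 105  68  53  60  53  53  51  50  46  47  48  63  73  74  78  76  82  82  77  75
135 132 126 129 126 100  57  60  74  71  59  53  52  51  49  49  54  51  62  77  78  80  76  80  80
129 119  91 103 128 105  67  77  78  79  78  64  53  53  52  53  49  54  65  81  78  81  77  78  78
126  90  73  76 117 110  78  76  80  75  82  99  78  57  48  53  54  61  75  76  79  79  79  78  80
112  70  87  89  96 101  93  89  81  87 113 133 171 137  77  67  70  79  77  80  78  75  78  78  77
118  72  81  93  93  93  86  89  96 116 130 136 186 203 179 118  78  80  79  78  76  78  78  77  81
127 118 117 103  91 100  94 102 123 132 131 142 145 187 204 169  83  77  79  78  75  77  78  79  82
127 129 129 112  92  91  99 130 139 141 142 131 160 200 173 134  91  81  80  81  78  76  78  80  80
127 125 114  97 106 119 130 150 154 140 135 176 203 177 131 111 102  82  81  77  77  81  82  80  76
126 110  97 109 123 122 135 187 205 170 180 205 174 129 108  97  78  68  79  77  78  77  81  78  80
107  98 102 123 126 126 127 144 182 205 197 162 128 108  98  74  62  79  85  91 100 103  86  79  78
 99  92 103 120 123 127 133 128 132 159 155 122 104  97  69  64  78 106 112 120 120 116  92  77  75
 95  97  99 115 121 122 129 133 132 129 134 105  93  78  72  97 116 122 126 131 131 128 103  83  84
 99  96  99 101 110 118 125 130 132 131 141  96  63  85 106 106 121 131 132 133 136 128 104  90 146
6
```

arm_command(
  deltas=[
    {"x": -0.005, "y": -0.02, "z": 0, "wx": 0, "wy": 0, "wz": 0, "jaw": 1},
    {"x": -0.01, "y": -0.04, "z": 0, "wx": 0, "wy": 0, "wz": 0, "jaw": 1},
    {"x": -0.015, "y": -0.06, "z": 0, "wx": 0, "wy": 0, "wz": 0, "jaw": 1},
    {"x": -0.02, "y": -0.08, "z": 0, "wx": 0, "wy": 0, "wz": 0, "jaw": 1},
    {"x": -0.02, "y": -0.08, "z": 0, "wx": 0, "wy": 0, "wz": 0, "jaw": 1},
    {"x": -0.02, "y": -0.08, "z": 0, "wx": 0, "wy": 0, "wz": 0, "jaw": 1},
    {"x": -0.02, "y": -0.08, "z": 0, "wx": 0, "wy": 0, "wz": 0, "jaw": 1},
    {"x": -0.02, "y": -0.08, "z": 0, "wx": 0, "wy": 0, "wz": 0, "jaw": 1},
  ],
  force=15,
)

```text
clock: 29.25
position: [0.5451, 0.1428, 0.0992]
tcp_rot: [0.714, 0.701, -0.001, 0.0]
wrist_force: [1.5, -3.2, -0.2]
grip_width: 0.187
gripper_force: 15.0
```

```bash
python3 tab.py t14; python3 arc.py 6.2 .05|head -4;python3 - <<'E'
import pickle
from h import *
G=lambda n:cv2.cvtColor(pickle.load(open(n+".pkl","rb"))[-1]["pixels"],cv2.COLOR_RGB2GRAY)
c=pickle.load(open("t14.pkl","rb"))[-1];u,v=proj(c,[.536,.088,.067]).astype(int)
ref=G("t10")
for n in("t10","t12","t13","t14"):
    g=G(n);out=[]
    for x0,y0,ww,hh in((u-8,v-4,16,12),(u+10,v+5,14,10)):
        r=cv2.matchTemplate(cv2.resize(g[y0-5:y0+hh+5,x0-5:x0+ww+5],None,fx=8,fy=8,interpolation=2),cv2.resize(ref[y0:y0+hh,x0:x0+ww],None,fx=8,fy=8,interpolation=2),5)
        p=cv2.minMaxLoc(r)[3];out.append(((p[0]-40)/8,(p[1]-40)/8))
    print(n,out)
E
```

```text
[0.5451 0.1428 0.0992] 29.25 0.18722566674460894 [ 1.5 -3.2 -0.2]
red px 0 
rock px 193 [48.92746114 40.71502591]
redratio 0
[125 130 129 131 135 139 150 162 173 181 172 155 140 127 116 107  97  88
  80  73  67  68  75  80  89  96]
1 [-0.002 -0.02 ]
2 [-0.003 -0.04 ]
3 [-0.004 -0.06 ]
4 [-0.003 -0.08 ]
t10 [(0.0, 0.0), (0.0, 0.0)]
t12 [(0.5, 0.25), (0.25, 0.125)]
t13 [(0.625, 0.25), (0.375, 0.25)]
t14 [(0.75, 0.375), (0.625, 0.25)]
```

arm_command(
  deltas=[
    {"x": 0, "y": -0.02, "z": 0, "wx": 0, "wy": 0, "wz": 0, "jaw": 1},
    {"x": 0, "y": -0.04, "z": 0, "wx": 0, "wy": 0, "wz": 0, "jaw": 1},
    {"x": -0.005, "y": -0.06, "z": 0, "wx": 0, "wy": 0, "wz": 0, "jaw": 1},
    {"x": -0.005, "y": -0.08, "z": 0, "wx": 0, "wy": 0, "wz": 0, "jaw": 1},
    {"x": -0.005, "y": -0.08, "z": 0, "wx": 0, "wy": 0, "wz": 0, "jaw": 1},
    {"x": -0.005, "y": -0.08, "z": 0, "wx": 0, "wy": 0, "wz": 0, "jaw": 1},
    {"x": -0.005, "y": -0.08, "z": 0, "wx": 0, "wy": 0, "wz": 0, "jaw": 1},
    {"x": -0.005, "y": -0.08, "z": 0, "wx": 0, "wy": 0, "wz": 0, "jaw": 1},
  ],
  force=15,
)

```text
clock: 30.1
position: [0.5373, 0.1423, 0.0992]
tcp_rot: [0.713, 0.701, -0.0, 0.0]
wrist_force: [2.5, -4.6, -0.4]
grip_width: 0.185
gripper_force: 15.0
```

```bash
python3 tab.py t15; python3 arc.py 6.4 .05|head -4
```

```text
[0.5373 0.1423 0.0992] 30.1 0.18455131306685912 [ 2.5 -4.6 -0.4]
red px 0 
rock px 189 [49.05291005 40.78835979]
redratio 0
[125 128 129 131 133 139 149 163 174 182 179 164 147 130 117 111 101  95
  88  81  72  71  71  77  84  96]
1 [ 0.002 -0.02 ]
2 [ 0.005 -0.04 ]
3 [ 0.008 -0.059]
4 [ 0.013 -0.079]
```

arm_command(
  deltas=[
    {"x": 0, "y": -0.02, "z": 0, "wx": 0, "wy": 0, "wz": 0, "jaw": 1},
    {"x": 0, "y": -0.04, "z": 0, "wx": 0, "wy": 0, "wz": 0, "jaw": 1},
    {"x": 0.005, "y": -0.06, "z": 0, "wx": 0, "wy": 0, "wz": 0, "jaw": 1},
    {"x": 0.01, "y": -0.08, "z": 0, "wx": 0, "wy": 0, "wz": 0, "jaw": 1},
    {"x": 0.01, "y": -0.08, "z": 0, "wx": 0, "wy": 0, "wz": 0, "jaw": 1},
    {"x": 0.01, "y": -0.08, "z": 0, "wx": 0, "wy": 0, "wz": 0, "jaw": 1},
    {"x": 0.01, "y": -0.08, "z": 0, "wx": 0, "wy": 0, "wz": 0, "jaw": 1},
    {"x": 0.01, "y": -0.08, "z": 0, "wx": 0, "wy": 0, "wz": 0, "jaw": 1},
  ],
  force=15,
)

```text
clock: 30.95
position: [0.529, 0.1434, 0.0992]
tcp_rot: [0.713, 0.701, -0.001, 0.0]
wrist_force: [1.6, -4.7, 1.1]
grip_width: 0.185
gripper_force: 15.0
```

```bash
python3 tab.py t16; python3 arc.py 6.6 .05|head -4
```

```text
[0.529  0.1434 0.0992] 30.95 0.18484233648352563 [ 1.6 -4.7  1.1]
red px 0 
rock px 183 [49.28415301 40.79234973]
redratio 0
[124 125 130 130 132 139 150 162 175 184 182 170 150 135 124 113 106  97
  89  81  72  69  70  77  84  91]
1 [ 0.006 -0.019]
2 [ 0.012 -0.038]
3 [ 0.02  -0.057]
4 [ 0.028 -0.075]
```

arm_command(
  deltas=[
    {"x": 0.005, "y": -0.02, "z": 0, "wx": 0, "wy": 0, "wz": 0, "jaw": 1},
    {"x": 0.01, "y": -0.04, "z": 0, "wx": 0, "wy": 0, "wz": 0, "jaw": 1},
    {"x": 0.02, "y": -0.055, "z": 0, "wx": 0, "wy": 0, "wz": 0, "jaw": 1},
    {"x": 0.025, "y": -0.075, "z": 0, "wx": 0, "wy": 0, "wz": 0, "jaw": 1},
    {"x": 0.025, "y": -0.075, "z": 0, "wx": 0, "wy": 0, "wz": 0, "jaw": 1},
    {"x": 0.025, "y": -0.075, "z": 0, "wx": 0, "wy": 0, "wz": 0, "jaw": 1},
    {"x": 0.025, "y": -0.075, "z": 0, "wx": 0, "wy": 0, "wz": 0, "jaw": 1},
    {"x": 0.025, "y": -0.075, "z": 0, "wx": 0, "wy": 0, "wz": 0, "jaw": 1},
  ],
  force=15,
)

```text
clock: 31.8
position: [0.5215, 0.146, 0.0992]
tcp_rot: [0.713, 0.701, -0.001, 0.0]
wrist_force: [1.4, -4.8, 1.3]
grip_width: 0.185
gripper_force: 15.0
```

```bash
python3 tab.py t17; python3 arc.py 6.8 .05|head -4
python3 - <<'E'
import pickle
from h import *
G=lambda n:cv2.cvtColor(pickle.load(open(n+".pkl","rb"))[-1]["pixels"],cv2.COLOR_RGB2GRAY)
c=pickle.load(open("t14.pkl","rb"))[-1];u,v=proj(c,[.536,.088,.067]).astype(int)
ref=G("t14")
for n in("t15","t16","t17"):
    g=G(n);out=[]
    for x0,y0,ww,hh in((u-8,v-4,16,12),(u+10,v+5,14,10)):
        r=cv2.matchTemplate(cv2.resize(g[y0-5:y0+hh+5,x0-5:x0+ww+5],None,fx=8,fy=8,interpolation=2),cv2.resize(ref[y0:y0+hh,x0:x0+ww],None,fx=8,fy=8,interpolation=2),5)
        p=cv2.minMaxLoc(r)[3];out.append(((p[0]-40)/8,(p[1]-40)/8))
    print(n,out)
p=c["pixels"] if 0 else pickle.load(open("t17.pkl","rb"))[-1]["pixels"];p=p[v-14:v+16:2,u-14:u+26:2].astype(int)
print("\n".join(" ".join(f"{x:3d}" for x in k) for k in p.mean(2).astype(int)))
E
```

```text
[0.5215 0.146  0.0992] 31.8 0.18475856518640277 [ 1.4 -4.8  1.3]
red px 0 
rock px 182 [49.33516484 40.81868132]
redratio 0
[124 123 129 132 134 139 150 162 175 184 185 175 157 142 128 115 108  99
  88  81  74  70  72  74  80  89]
1 [ 0.009 -0.018]
2 [ 0.02  -0.035]
3 [ 0.031 -0.051]
4 [ 0.043 -0.068]
t15 [(0.125, 0.125), (0.125, 0.125)]
t16 [(0.375, 0.375), (0.5, 0.125)]
t17 [(0.375, 0.375), (0.5, 0.25)]
127 102  68  77  80  79  75  79  79  74  74  73  77  78  80  81  80  81  72  80
129  97  55  57  69  74  77  80  79  76  77  79  77  77  78  78  77  78  80  76
126 104  55  54  53  54  70  75  77  79  77  77  79  78  79  76  80  79  77  79
124 111  58  53  51  47  50  63  77  77  78  81  78  78  77  74  79  78  77  80
110 129 126  80  50  50  63 139 152  90  77  75  78  79  77  77  77  83  80  77
 98 105 144 145 102  79 166 195 203 183 125  83  77  77  78  81  83  79  80  79
 96  95  99 117 126 177 200 172 166 198 202 164  99  79  78  78  81  76  80  77
 87  91  99 104 148 196 161 143 138 164 201 195 120  80  82  82  77  78  80  77
 98 105 104 131 182 156 143 136 150 201 187 143 103  88  80  77  79  81  78  79
115 125 132 158 186 140 131 154 201 185 138 113 100  90  77  79  79  77  80  76
128 124 129 165 202 198 172 200 180 130 108  95  85  64  76  79  81  85  81  80
124 124 127 130 152 191 202 164 131 109  99  73  64  72  89 100 105 107  95  81
121 122 132 128 131 137 151 126 108  98  69  68  85 102 112 123 123 123 111  80
116 118 130 130 132 126 130 121  84  74  79  97 111 126 128 130 133 131 112  87
104 109 121 127 128 130 132 121  64  76 107 111 113 126 131 134 134 125 109 115
```

arm_command(
  deltas=[
    {"x": 0.01, "y": -0.02, "z": 0, "wx": 0, "wy": 0, "wz": 0, "jaw": 1},
    {"x": 0.02, "y": -0.035, "z": 0, "wx": 0, "wy": 0, "wz": 0, "jaw": 1},
    {"x": 0.03, "y": -0.05, "z": 0, "wx": 0, "wy": 0, "wz": 0, "jaw": 1},
    {"x": 0.03, "y": -0.05, "z": 0, "wx": 0, "wy": 0, "wz": 0, "jaw": 1},
    {"x": 0.03, "y": -0.05, "z": 0, "wx": 0, "wy": 0, "wz": 0, "jaw": 1},
    {"x": 0.03, "y": -0.05, "z": 0, "wx": 0, "wy": 0, "wz": 0, "jaw": 1},
    {"x": 0.03, "y": -0.05, "z": 0, "wx": 0, "wy": 0, "wz": 0, "jaw": 1},
    {"x": 0.03, "y": -0.05, "z": 0, "wx": 0, "wy": 0, "wz": 0, "jaw": 1},
  ],
  force=15,
)

```text
clock: 32.65
position: [0.5162, 0.149, 0.0992]
tcp_rot: [0.713, 0.701, -0.001, 0.0]
wrist_force: [0.5, -5.3, 1.5]
grip_width: 0.186
gripper_force: 15.0
```

```bash
python3 tab.py t18; python3 arc.py 6.95 .05|head -4
```

```text
[0.5162 0.149  0.0992] 32.65 0.18617007702886923 [ 0.5 -5.3  1.5]
red px 0 
rock px 181 [49.27624309 40.92265193]
redratio 0
[124 125 130 133 135 140 148 162 174 185 189 179 163 146 131 118 108  99
  89  82  74  70  72  76  82  88]
1 [ 0.012 -0.016]
2 [ 0.025 -0.031]
3 [ 0.038 -0.046]
4 [ 0.052 -0.06 ]
```

arm_command(
  deltas=[
    {"x": 0.01, "y": -0.015, "z": 0, "wx": 0, "wy": 0, "wz": 0, "jaw": 1},
    {"x": 0.025, "y": -0.03, "z": 0, "wx": 0, "wy": 0, "wz": 0, "jaw": 1},
    {"x": 0.04, "y": -0.045, "z": 0, "wx": 0, "wy": 0, "wz": 0, "jaw": 1},
    {"x": 0.04, "y": -0.045, "z": 0, "wx": 0, "wy": 0, "wz": 0, "jaw": 1},
    {"x": 0.04, "y": -0.045, "z": 0, "wx": 0, "wy": 0, "wz": 0, "jaw": 1},
    {"x": 0.04, "y": -0.045, "z": 0, "wx": 0, "wy": 0, "wz": 0, "jaw": 1},
    {"x": 0.04, "y": -0.045, "z": 0, "wx": 0, "wy": 0, "wz": 0, "jaw": 1},
    {"x": 0.04, "y": -0.045, "z": 0, "wx": 0, "wy": 0, "wz": 0, "jaw": 1},
  ],
  force=15,
)

```text
clock: 33.5
position: [0.5113, 0.1529, 0.0991]
tcp_rot: [0.713, 0.701, -0.002, -0.0]
wrist_force: [-1.5, -6.1, 3.5]
grip_width: 0.187
gripper_force: 15.0
```

```bash
python3 tab.py t19; python3 arc.py 7.1 .05|head -4
```

```text
[0.5113 0.1529 0.0991] 33.5 0.18713392368733459 [-1.5 -6.1  3.5]
red px 0 
rock px 181 [49.3038674  40.85082873]
redratio 0
[125 126 129 133 134 140 149 163 174 186 192 184 165 149 134 119 109  99
  88  81  74  69  70  75  79  85]
1 [ 0.014 -0.014]
2 [ 0.029 -0.027]
3 [ 0.045 -0.04 ]
4 [ 0.061 -0.052]
```

arm_command(
  deltas=[
    {"x": 0.015, "y": -0.015, "z": 0, "wx": 0, "wy": 0, "wz": 0, "jaw": 1},
    {"x": 0.03, "y": -0.025, "z": 0, "wx": 0, "wy": 0, "wz": 0, "jaw": 1},
    {"x": 0.03, "y": -0.025, "z": 0, "wx": 0, "wy": 0, "wz": 0, "jaw": 1},
    {"x": 0.03, "y": -0.025, "z": 0, "wx": 0, "wy": 0, "wz": 0, "jaw": 1},
    {"x": 0.03, "y": -0.025, "z": 0, "wx": 0, "wy": 0, "wz": 0, "jaw": 1},
    {"x": 0.03, "y": -0.025, "z": 0, "wx": 0, "wy": 0, "wz": 0, "jaw": 1},
    {"x": 0.03, "y": -0.025, "z": 0, "wx": 0, "wy": 0, "wz": 0, "jaw": 1},
    {"x": 0.03, "y": -0.025, "z": 0, "wx": 0, "wy": 0, "wz": 0, "jaw": 1},
  ],
  force=15,
)

```text
clock: 34.35
position: [0.5084, 0.1557, 0.0991]
tcp_rot: [0.713, 0.701, -0.002, -0.0]
wrist_force: [-2.5, -5.6, 4.8]
grip_width: 0.186
gripper_force: 15.0
```

```bash
python3 tab.py t20; python3 arc.py 7.2 .05|head -3
```

```text
[0.5084 0.1557 0.0991] 34.35 0.1859128094080476 [-2.5 -5.6  4.8]
red px 0 
rock px 183 [49.24590164 40.81967213]
redratio 14
[128 137 139 135 134 139 149 162 175 186 192 186 169 151 137 122 108  97
  89  81  75  68  73  75  79  87]
1 [ 0.016 -0.013]
2 [ 0.032 -0.024]
3 [ 0.048 -0.035]
```

Run:
```python
import pickle
from h import *
c=pickle.load(open("t20.pkl","rb"))[-1];b=pickle.load(open("t19.pkl","rb"))[-1]
u,v=proj(c,[.536,.088,.067]).astype(int);S=np.s_[v-14:v+8,u-10:u+10]
for k in(b,c):
    p=k["pixels"][S].astype(int);print("\n".join(" ".join(f"{x:4d}" for x in r) for r in p[...,0]-p[...,1:].mean(2).astype(int)));print()
print("\n".join(" ".join(f"{x:3d}" for x in r) for r in c["pixels"][S].mean(2).astype(int)))
p=c["pixels"].astype(int);red=(p[...,0]>p[...,1]*1.6)&(p[...,0]>p[...,2]*1.5);ys,xs=np.nonzero(red[v-24:v+24,u-32:u+32]);print(xs.mean()-32,ys.mean()-24,xs.min()-32,xs.max()-32,ys.min()-24,ys.max()-24,p[v+int(ys.mean())-24,u+int(xs.mean())-32])
```

```text
-36  -35  -35  -37  -35  -35  -37  -36  -38  -35  -37  -35  -38  -36  -37  -38  -34  -33  -39  -37
 -36  -34  -38  -36  -33  -37  -36  -35  -38  -35  -36  -36  -37  -36  -35  -35  -35  -36  -36  -32
 -33  -35  -36  -37  -34  -34  -39  -37  -39  -37  -36  -37  -37  -36  -40  -38  -35  -35  -35  -34
 -30  -33  -38  -36  -36  -38  -35  -35  -36  -34  -36  -36  -38  -38  -37  -36  -33  -34  -35  -36
 -22  -28  -27  -34  -40  -35  -35  -36  -39  -37  -36  -35  -34  -35  -35  -37  -37  -37  -38  -35
 -17  -20  -23  -28  -32  -34  -36  -36  -37  -37  -39  -38  -39  -37  -36  -36  -37  -38  -38  -37
 -15  -16  -16  -23  -24  -29  -35  -38  -37  -37  -37  -35  -36  -36  -36  -35  -35  -35  -35  -35
 -12  -12  -14  -20  -21  -24  -30  -30  -33  -35  -25  -16  -19  -29  -36  -37  -36  -35  -36  -35
  -8  -11  -11  -13  -17  -18  -24  -20  -27  -22   -5    2    0   -9  -21  -30  -34  -37  -37  -34
  -3   -4   -9  -11  -14  -17  -16  -17  -10   -2    5    7    6    4   -4  -17  -27  -35  -37  -38
  -2   -4   -3   -6   -8  -12  -13   -5    2    6    8    8    9    7    6   -2   -9  -22  -32  -38
 
[... 4422 characters left out ...]
09 130 148 160 166 144 136 140 138 137 131 113  94  84 110 160 194 200 198 183
111 136 162 188 193 152 126 128 131 132 118  97  85 102 143 181 196 198 184 161
121 153 176 198 195 151 107 108 116 112  98  89 109 145 180 198 198 184 157 136
153 181 195 199 188 144 100  90  97  95  96 122 157 184 200 199 181 153 131 119
172 196 204 203 193 159 120  93  84  95 134 170 193 202 199 180 151 129 116 110
163 183 197 205 205 189 164 137 117 140 179 201 204 198 179 150 126 113 106 102
140 152 173 190 203 204 196 182 168 178 197 204 197 175 149 122 109 104 100  99
130 134 143 161 182 197 203 205 200 197 196 188 171 147 124 109 103  97  94  81
-0.42857142857142705 2.428571428571427 -4 3 0 4 [139  98 100]
```

The tab has popped up: the grey cap has risen about 4 px and red sides now show where the flush cap was. I'll stop here, open the fingers and lift straight up.

arm_command(
  deltas=[
    {"x": 0, "y": 0, "z": 0, "wx": 0, "wy": 0, "wz": 0, "jaw": -0.2},
    {"x": 0, "y": 0, "z": 0, "wx": 0, "wy": 0, "wz": 0, "jaw": -0.2},
    {"x": 0, "y": 0, "z": 0, "wx": 0, "wy": 0, "wz": 0, "jaw": -0.2},
    {"x": 0, "y": 0, "z": 0, "wx": 0, "wy": 0, "wz": 0, "jaw": -0.2},
    {"x": 0, "y": 0, "z": 0, "wx": 0, "wy": 0, "wz": 0, "jaw": -0.2},
    {"x": 0, "y": 0, "z": -0.1, "wx": 0, "wy": 0, "wz": 0, "jaw": -0.2},
    {"x": 0, "y": 0, "z": -0.3, "wx": 0, "wy": 0, "wz": 0, "jaw": -0.2},
    {"x": 0, "y": 0, "z": -0.6, "wx": 0, "wy": 0, "wz": 0, "jaw": -0.2},
  ],
  force=15,
)

```text
clock: 35.2
position: [0.5086, 0.1567, 0.1586]
tcp_rot: [0.714, 0.701, -0.002, -0.001]
wrist_force: [0.2, 0.7, 0.1]
grip_width: 0.602
gripper_force: 0.0
```

arm_command(
  deltas=[
    {"x": 0, "y": 0, "z": -0.3, "wx": 0, "wy": 0, "wz": 0, "jaw": -0.2},
    {"x": 0, "y": 0, "z": -0.6, "wx": 0, "wy": 0, "wz": 0, "jaw": -0.2},
    {"x": 0, "y": 0, "z": -0.8, "wx": 0, "wy": 0, "wz": 0, "jaw": -0.2},
    {"x": 0, "y": 0, "z": -0.8, "wx": 0, "wy": 0, "wz": 0, "jaw": -0.2},
    {"x": 0, "y": 0, "z": -0.8, "wx": 0, "wy": 0, "wz": 0, "jaw": -0.2},
    {"x": 0, "y": 0, "z": -0.8, "wx": 0, "wy": 0, "wz": 0, "jaw": -0.2},
    {"x": 0, "y": 0, "z": -0.8, "wx": 0, "wy": 0, "wz": 0, "jaw": -0.2},
    {"x": 0, "y": 0, "z": -0.8, "wx": 0, "wy": 0, "wz": 0, "jaw": -0.2},
  ],
  force=15,
)

```text
clock: 36.0
position: [0.5093, 0.1568, 0.2377]
tcp_rot: [0.714, 0.701, -0.001, -0.001]
wrist_force: [-0.0, -0.2, -0.6]
grip_width: 0.599
gripper_force: 0.0
```

```bash
python3 tab.py t21
```

```text
[0.5093 0.1568 0.2377] 36.0 0.5990439296283159 [-0.  -0.2 -0.6]
red px 0 
rock px 183 [49.17486339 40.82513661]
redratio 14
[182 175 152 136 136 139 151 162 175 187 193 186 169 152 137 121 108  98
  90  82  74  73  72  73  82  87]
```

The tab is still up, the rock has not moved, and the robot is clear of everything.

```bash
python3 -c "
from cell import bot
print(bot.finish_job())"
```

```text
the job is handed in; nothing more can be done
None
```

The reddish-brown rock is clamped in the larger clamp: I stopped winding once the red tab showed, let go of the crank with the tab still up, and handed the job in at about 36 s; no verdict came back.

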